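# Load the sole tester and put its gate lever over to run

## Task

Set up the sole tester: first lift the gate lever out of the right-hand (park) notch, as seen from the robot, and seat it fully down in the middle (load) notch. With the lever there, hang every steel weight standing on the bench by its handle on the loading frame's hooks and wind the handwheel clockwise until its crank handle stands in line with the index post at the rim, in whichever order you like. Then lift the lever over into the left-hand (run) notch, seat it fully down, and leave the weights hanging at rest and the little jar and the screwdriver undisturbed.

Things in the scene. Friction and masses are not known exactly. Their poses are not given: they have to be found in the camera images.
- gate_unit: Fixed grey base of the gate lever, 30 mm high. Origin on the bench under the lever's vertical pivot; in the middle notch the lever points to this body's -x (towards the robot); y to the robot's left. An upright steel gate, 100 mm from the pivot, has 3 notches (park right, load middle, run left), 18 mm wide and deep, teeth tops at z 87 mm, closed by a rail at z 122 to 131 mm and end posts.
- lever_pivot (a point): Point on the lever's vertical pivot axis, 75 mm above the bench.
- lever_knob (a point): Middle of the grip of the lever's upright black knob (24 mm diameter, 50 mm tall, 28 mm wide near its top), 20 mm below its top, 110 mm above the bench when seated. On the lever's end, 160 mm from the pivot axis; the steel lever bar (10 mm wide, 12 mm high) has its top 29 mm below this point. Turns and rises with the lever.
- swing (a joint): Lever's swing about its vertical pivot, rad: about -0.5 in the right-hand park notch, 0 in the middle load notch, +0.5 in the left-hand run notch; growing moves the knob to gate_unit's +y. Stays where it is left; about 0.04 rad play in a notch. Starts parked.
- lift (a joint): Lever's height above fully seated, m: 0 to 0.036. The whole lever rises straight up, staying level, and drops by its own weight (0.4 kg). It must be raised more than 0.018 (0.026 is good) to pass over the teeth; 0 = fully down in a notch.
- load_frame: Fixed grey frame: a bar 330 mm long (y) on two posts, bar top 117 mm above the bench, front face at this origin's x = 0, nothing under the bar between the posts. Origin on the bench under the middle of the bar's front face; x away from the robot, z up. Four steel hooks (prongs) stick out from its front along its -x, 70 mm apart.
- hook_1 (a point): Middle of the top of hook 1 (1 = robot's right, 4 = left), 106 mm above the bench: a straight level flat-topped bar, 10 mm wide and 8 mm high, along load_frame's x, from the frame's bar 40 mm beyond this point (+x) to 36 mm before it (-x), where a lip 6 mm thick turns up to 12 mm above this point. 70 mm to the next hook.
- hook_2 (a point): Middle of the top of hook 2 (1 = robot's right, 4 = left), 106 mm above the bench: a straight level flat-topped bar, 10 mm wide and 8 mm high, along load_frame's x, from the frame's bar 40 mm beyond this point (+x) to 36 mm before it (-x), where a lip 6 mm thick turns up to 12 mm above this point. 70 mm to the next hook.
- hook_3 (a point): Middle of the top of hook 3 (1 = robot's right, 4 = left), 106 mm above the bench: a straight level flat-topped bar, 10 mm wide and 8 mm high, along load_frame's x, from the frame's bar 40 mm beyond this point (+x) to 36 mm before it (-x), where a lip 6 mm thick turns up to 12 mm above this point. 70 mm to the next hook.
- hook_4 (a point): Middle of the top of hook 4 (1 = robot's right, 4 = left), 106 mm above the bench: a straight level flat-topped bar, 10 mm wide and 8 mm high, along load_frame's x, from the frame's bar 40 mm beyond this point (+x) to 36 mm before it (-x), where a lip 6 mm thick turns up to 12 mm above this point. 70 mm to the next hook.
- weight_a: Loose steel weight, may be absent: upright cylinder 60 mm wide, 32 mm high, 0.8 kg, with a flat-bar handle on top in its y-z plane: 38 mm wide outside (y), 24 mm inside, 12 mm deep (x), crossbar from 84 to 92 mm above the underside. Origin: centre of underside. Grip both uprights from outside, closing along y; a hook then passes through along x. Hung: underside 22 mm above the bench.
- weight_b: Loose steel weight, may be absent: upright cylinder 60 mm wide, 32 mm high, 0.8 kg, with a flat-bar handle on top in its y-z plane: 38 mm wide outside (y), 24 mm inside, 12 mm deep (x), crossbar from 84 to 92 mm above the underside. Origin: centre of underside. Grip both uprights from outside, closing along y; a hook then passes through along x. Hung: underside 22 mm above the bench.
- weight_c: Loose steel weight, may be absent: upright cylinder 50 mm wide, 32 mm high, 0.59 kg, with a flat-bar handle on top in its y-z plane: 38 mm wide outside (y), 24 mm inside, 12 mm deep (x), crossbar from 84 to 92 mm above the underside. Origin: centre of underside. Grip both uprights from outside, closing along y; a hook then passes through along x. Hung: underside 22 mm above the bench.
- weight_d: Loose steel weight, may be absent: upright cylinder 50 mm wide, 32 mm high, 0.59 kg, with a flat-bar handle on top in its y-z plane: 38 mm wide outside (y), 24 mm inside, 12 mm deep (x), crossbar from 84 to 92 mm above the underside. Origin: centre of underside. Grip both uprights from outside, closing along y; a hook then passes through along x. Hung: underside 22 mm above the bench.
- wheel_unit: Fixed grey block (190 x 190 x 60 mm) with a level black handwheel of 126 mm diameter on top, its rim top 98 mm above the bench. Origin on the bench under the wheel's axis; x away from the robot, y to the left, z up.
- wheel_axis (a point): Point on the wheel's vertical axis at the same height as crank_grip (134 mm above the bench).
- crank_grip (a point): Middle of the wheel's upright crank handle: black, 20 to 24 mm diameter, 52 mm tall, 46 mm from the wheel axis, top 18 mm above this point, wheel's rim top 36 mm below it. It spins freely on its own pin, so it can be carried round with the gripper's heading kept.
- wheel (a joint): Handwheel angle, rad, growing clockwise seen from above, 0 to 7.5 with stops at both ends; at 0 the crank handle is on wheel_unit's -x side. Starts at 0 to 1.3. Stiff (about 0.1 N m), stays where it is left.
- index_point (a point): Where the middle of the crank handle belongs: 46 mm from the wheel axis, at crank_grip's height, in line with the aluminium index post (8 mm wide, its top 96 mm above the bench, 72 to 88 mm from the axis) that stands beside the wheel's rim and points to the axis. It lies 3.2 to 5.6 rad clockwise from the wheel's zero, so it is reached clockwise in less than one turn.
- jar: Bystander: small amber jar, 52 mm diameter, 60 mm tall, origin under its centre.
- screwdriver: Bystander: screwdriver about 200 mm long lying on the bench, 26 mm high, origin under its middle.
Mind the look-alikes: they are no part of the job. Leave any turquoise look-alike of the weight_a alone.

How it is judged:
On the way, in this order (a step that is already met when the one before it is completed fails the run):
1. the lever is seated fully down in the middle (load) notch (value of joint lift below 0.004 m and value of joint swing between -0.12 and 0.12 rad), for 0.2 s.
2. with the lever still in the middle notch, every weight hangs on a hook, released, and the crank handle stands at the index post (all of step 1 and z of weight_a in the frame of load_frame between 0.013 and 0.032 m and (horizontal distance between weight_a and hook_1 below 0.042 m or horizontal distance between weight_a and hook_2 below 0.042 m or horizontal distance between weight_a and hook_3 below 0.042 m or horizontal distance between weight_a and hook_4 below 0.042 m) and angle between each of weight_a, weight_b, weight_c, weight_d's own z axis and vertical below 0.3 rad and linear speed of each of weight_a, weight_b, weight_c, weight_d below 0.08 m/s and contact force between each of weight_a, weight_b, weight_c, weight_d and the fingers below 0.1 N and z of weight_b in the frame of load_frame between 0.013 and 0.032 m and (horizontal distance between weight_b and hook_1 below 0.042 m or horizontal distance between weight_b and hook_2 below 0.042 m or horizontal distance between weight_b and hook_3 below 0.042 m or horizontal distance between weight_b and hook_4 below 0.042 m) and z of weight_c in the frame of load_frame between 0.013 and 0.032 m and (horizontal distance between weight_c and hook_1 below 0.042 m or horizontal distance between weight_c and hook_2 below 0.042 m or horizontal distance between weight_c and hook_3 below 0.042 m or horizontal distance between weight_c and hook_4 below 0.042 m) and z of weight_d in the frame of load_frame between 0.013 and 0.032 m and (horizontal distance between weight_d and hook_1 below 0.042 m or horizontal distance between weight_d and hook_2 below 0.042 m or horizontal distance between weight_d and hook_3 below 0.042 m or horizontal distance between weight_d and hook_4 below 0.042 m) and horizontal distance between crank_grip and index_point below 0.008 m and velocity of joint wheel between -0.15 and 0.15 rad/s), for 0.3 s.
3. the lever is seated fully down in the left-hand (run) notch (value of joint lift below 0.004 m and value of joint swing above 0.38 rad), for 0.2 s.
At the end, for the whole second after the job is handed in: The lever is fully down (within 4 mm) in the left-hand run notch; every weight present hangs at rest (below 0.08 m/s) by its handle on a hook, upright and released; the crank handle's middle is within 8 mm of its place in line with the index post and the wheel is at rest (all of step 3 and z of weight_a in the frame of load_frame between 0.013 and 0.032 m and (horizontal distance between weight_a and hook_1 below 0.042 m or horizontal distance between weight_a and hook_2 below 0.042 m or horizontal distance between weight_a and hook_3 below 0.042 m or horizontal distance between weight_a and hook_4 below 0.042 m) and angle between each of weight_a, weight_b, weight_c, weight_d's own z axis and vertical below 0.3 rad and linear speed of each of weight_a, weight_b, weight_c, weight_d below 0.08 m/s and contact force between each of weight_a, weight_b, weight_c, weight_d and the fingers below 0.1 N and z of weight_b in the frame of load_frame between 0.013 and 0.032 m and (horizontal distance between weight_b and hook_1 below 0.042 m or horizontal distance between weight_b and hook_2 below 0.042 m or horizontal distance between weight_b and hook_3 below 0.042 m or horizontal distance between weight_b and hook_4 below 0.042 m) and z of weight_c in the frame of load_frame between 0.013 and 0.032 m and (horizontal distance between weight_c and hook_1 below 0.042 m or horizontal distance between weight_c and hook_2 below 0.042 m or horizontal distance between weight_c and hook_3 below 0.042 m or horizontal distance between weight_c and hook_4 below 0.042 m) and z of weight_d in the frame of load_frame between 0.013 and 0.032 m and (horizontal distance between weight_d and hook_1 below 0.042 m or horizontal distance between weight_d and hook_2 below 0.042 m or horizontal distance between weight_d and hook_3 below 0.042 m or horizontal distance between weight_d and hook_4 below 0.042 m) and horizontal distance between crank_grip and index_point below 0.008 m and velocity of joint wheel between -0.15 and 0.15 rad/s); the robot touches nothing.
It fails at once if the jar is pushed more than 30 mm (distance of jar from where it was at the start of the episode above 0.03 m).
It fails at once if the screwdriver is pushed more than 30 mm (distance of screwdriver from where it was at the start of the episode above 0.03 m).
Of weight_a, weight_b, weight_c, weight_d only 2 to 4 are there at a start; the rules pass over those that are not, and their reading is None.
At some moment in a run one of weight_a, weight_b, weight_c, weight_d may be knocked a few centimetres aside while the robot is not near it.
Once in a run the grip may slacken for a moment while it holds something.
It also fails if it takes over 210 s, if anything falls off the work surface, if the arm or the gripper's body presses on something with over 40 N, if the wrist force passes 120 N, or if a joint passes its speed limit or range.

## Robot

A 6-joint arm with a two-finger parallel gripper is mounted at the origin on the work surface. World frame = base frame: x ahead of the robot, y to its left, z up, the work surface at z = 0. Lengths are in m, angles in rad, forces in N, time in s.
With the tool pointing down it reaches from about 0.35 to 0.775 m from the base axis. Payload 5.5 kg.
Tool frame: the origin (TCP) lies at the very end of the fingers, on their centre line; the grasp point (between the pads) lies 19 mm behind it; z points along the fingers, y is the line along which they close (so a half turn about z gives the same grasp; the last joint's range is limited). The gripper opens to 85 mm and grips with 20 to 120 N. Pads are 22 mm wide; open, the fingers measure 114 mm over their backs; the gripper's body (76 mm by 85 mm) begins 54 mm behind the grasp point. The pads swing forward as they close: fully open they stand 13 mm farther back than shut.
Start: joints at [-1.428, 0.313, 0.046, 1.304, 0, 1.431], TCP at [0.16, -0.552, 0.231] pointing down, gripper open.
Joint ranges: [-2.76, 2.76], [-0.86, 1.69], [-1.03, 1.26], [-2.2, 2.34], [-1.47, 1.5], [-3.14, 3.14]. Speed limits (rad/s): [2.57, 2.57, 3.14, 3.14, 3.14, 3.14].

## Interface

Orientations are given as a unit quaternion [w, x, y, z].
In Python, from workcell import get_state, read_camera, hand_in gives the robot as it stands.
- The arm moves only by the tool send_rows, never from a script. Its argument "increments" is a list of rows, each an object of numbers: "dx", "dy", "dz": the shift along the world's x, y, z in units of 25 mm (1.0 is 25 mm); "roll": the turn about the world's z in units of 8 degrees (1.0 is 8 degrees); "claw": the opening, from -1 (shut) to 1 (fully open). In form: [{"dx": .., "dy": .., "dz": .., "roll": .., "claw": ..}, ...]. A call has exactly 5 rows; each row is the pose to reach, as a shift and turn from the pose commanded when the call began; what a row does not reach only later rows make up. A row lasts 1/8 s, in which the tool goes at most 62.5 mm and 10.7 degrees, less where a joint would pass 70% of its speed; a pose out of reach is approached as far as the arm can. A call with a gripper value outside its range is refused whole. The fingers move at their own pace and stop on an object; "grip_force" is the grip in N (left out, the last holds). Time passes only in rows, so rows that repeat a pose let the fingers close, or fill a call up. It gives the time, the measured TCP pose, the force, the opening and the grip force at its end, in the units of the state.
- get_state(): the state, without advancing time (a new reading comes with each control period).
- read_camera(name): name is "side" or "top" or "wrist"; returns a dict with "image" (480x640x3 uint8, blue, green, red), "fx", "fy", "cx", "cy" (pixels), "world_to_cam" (4x4, takes a point from world to camera coordinates). Camera axes: x right, y up, looking along -z (the intrinsics and any distortion apply to the point x, -y, -z); pixel columns grow to the right and rows downward; lengths in m; the calibration is good to about 2 mm. The wrist camera is an equidistant fisheye: a pixel r from the principal point sees the ray r / f radians off the axis. A picture is of the moment at which its call begins. There is no depth.
- hand_in(): hands the job in; it is judged then, once.
The state is a dict: "clock": time; "joint_pos": joint angles; "qvel": joint speeds; "tau": joint torques, N m; "tcp_pos": TCP position; "orientation": TCP orientation; "wrist_force": force on the tool from outside, world axes, zero at the start; "ft_torque": the same for the moment, N m; "finger_gap": finger opening in m; "grip_force": force on a finger pad.
Only numpy, scipy, OpenCV 4.12 (cv2) and the standard library are available. Lean on these libraries where they do the work, as an engineer would, in place of code of your own. Each camera call takes 0.05 s, during which the arm holds its last target. There are 200 camera calls.

## Working session

There is one attempt and no reset: what is moved stays moved. The work goes in short steps, Python scripts to look and compute and a tool call to move; the robot and the scene stay as the last step left them, time stands still between calls to the robot, and variables do not carry over. Pictures are saved under pics/ and viewed, at most 14 in all, crops included, and the job is handed in when it is done.

Besides the shell and the picture viewer there is one more tool, called after "Call:" as name([rows], argument=value, ...), one row to a line, values as JSON. send_rows: Moves the arm, as the interface text tells. Its arguments: {"type":"object","properties":{"increments":{"type":"array","items":{"type":"object","properties":{"dx":{"type":"number"},"dy":{"type":"number"},"dz":{"type":"number"},"roll":{"type":"number"},"claw":{"type":"number"}}}},"grip_force":{"type":"number"}},"required":["increments"]}

```bash
mkdir -p pics && ls && cat > h.py <<'E'
import numpy as np, cv2
from workcell import get_state, read_camera
def snap(n,f):
    c=read_camera(n); cv2.imwrite('pics/'+f,c['image']); np.savez('pics/'+f[:-4]+'.npz',**{k:c[k] for k in('fx','fy','cx','cy','world_to_cam','image')}); return c
def load(f): return np.load('pics/'+f+'.npz')
def ray(c,u,v,fish=False):
    x=(u-c['cx'])/c['fx'];y=(v-c['cy'])/c['fy']
    if fish:
        r=np.hypot(x,y); s=np.sin(r)/r if r>1e-9 else 1; d=np.array([x*s,-y*s,-np.cos(r)])
    else: d=np.array([x,-y,-1.])
    M=np.array(c['world_to_cam']);R=M[:3,:3];o=-R.T@M[:3,3]
    return o,R.T@d
def atz(c,u,v,z,fish=False):
    o,d=ray(c,u,v,fish); return o+d*(z-o[2])/d[2]
def proj(c,p,fish=False):
    M=np.array(c['world_to_cam']);q=M[:3,:3]@np.array(p)+M[:3,3];q=np.array([q[0],-q[1],-q[2]])
    if fish:
        r=np.hypot(q[0],q[1]);t=np.arctan2(r,q[2]);x,y=q[0]/r*t,q[1]/r*t
    else: x,y=q[0]/q[2],q[1]/q[2]
    return np.array([x*c['fx']+c['cx'],y*c['fy']+c['cy']])
E
python3 -c "
from h import *
for n in('top','side'):
    c=snap(n,n+'0.png');M=np.array(c['world_to_cam']);print(n,c['fx'],c['cx'],c['cy'],(-M[:3,:3].T@M[:3,3]).round(3),M[:3,:3].round(2).tolist())
print(get_state())"
```

```text
pics
top 580.1807706864126 301.5194543592921 232.9322074335425 [ 0.39  -0.009  1.606] [[0.02, -1.0, -0.01], [1.0, 0.02, 0.09], [-0.09, -0.01, 1.0]]
side 488.8881923330385 320.2405139465482 233.6875055957867 [ 0.469 -0.83   0.93 ] [[1.0, -0.04, 0.01], [0.02, 0.71, 0.7], [-0.04, -0.7, 0.71]]
{'clock': 0.1, 'joint_pos': array([-1.42757042e+00,  3.13959459e-01,  4.51230987e-02,  1.30359373e+00,
        4.33204676e-07,  1.43122756e+00]), 'qvel': array([ 0.00035303, -0.0009844 ,  0.00274243,  0.00083   ,  0.00232656,
       -0.0003488 ]), 'tau': array([ 2.13937994e-03, -4.81724811e+01,  2.99243689e+01,  1.27204121e-02,
       -2.53325807e-04,  8.49697784e-06]), 'tcp_pos': array([ 0.16039331, -0.55172109,  0.23049108]), 'orientation': array([-8.16882406e-04,  9.90019710e-01,  1.40926600e-01, -1.27712551e-06]), 'wrist_force': array([ 0.23646288,  0.22959639, -0.3003031 ]), 'ft_torque': array([-0.00606752,  0.0084116 , -0.02076646]), 'grip_force': 0.0, 'finger_gap': 0.08526805690733091}
```

View pics/top0.png

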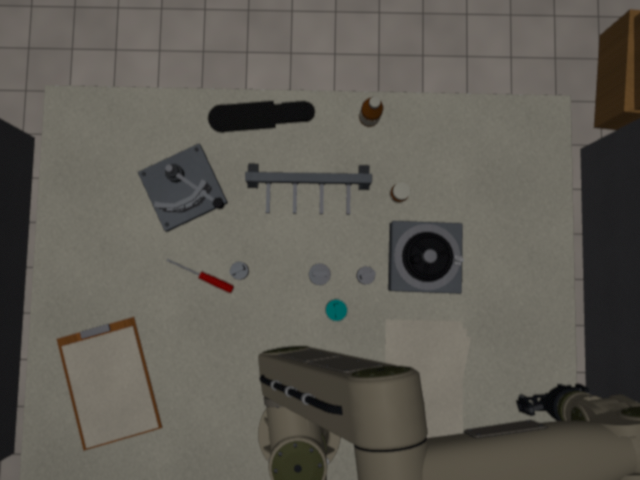

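View pics/side0.png

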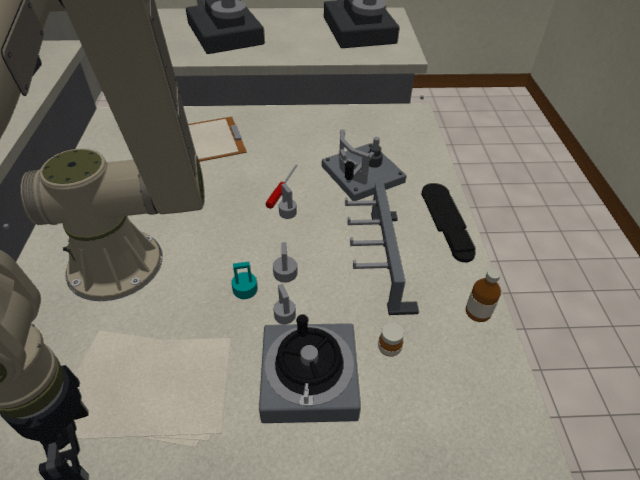

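```bash
cat >> h.py <<'E'
def tile(img,boxes,f,W=400,H=300):
    # boxes: (u0,v0,w) with height w*H/W ; ticks every 10px
    T=[]
    for u,v,w in boxes:
        s=W/w; M=np.float32([[s,0,-u*s],[0,s,-v*s]]); t=cv2.warpAffine(img,M,(W,H),flags=cv2.INTER_CUBIC)
        t=cv2.convertScaleAbs(t,alpha=1.5)
        for k in range(int(np.ceil(u/10))*10,int(u+w)+1,10):
            x=int((k-u)*s);cv2.line(t,(x,0),(x,6),(0,255,255),1)
            if k%20==0: cv2.putText(t,str(k),(x-10,16),0,.35,(0,255,255),1)
        for k in range(int(np.ceil(v/10))*10,int(v+w*H/W)+1,10):
            y=int((k-v)*s);cv2.line(t,(0,y),(6,y),(0,255,255),1)
            if k%20==0: cv2.putText(t,str(k),(8,y+4),0,.35,(0,255,255),1)
        T.append(t)
    n=len(T)
    o=np.vstack([np.hstack(T[i:i+2]) for i in range(0,n,2)]); cv2.imwrite('pics/'+f,o)
E
python3 -c "
from h import *
t=load('top0');s=load('side0')
tile(t['image'],[(125,145,110),(240,160,140),(305,255,75),(380,215,95)],'t1.png')
tile(s['image'],[(315,125,100),(335,180,150),(225,175,200),(255,310,110)],'s1.png')
"
```

```text
(no output)
```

View pics/t1.png

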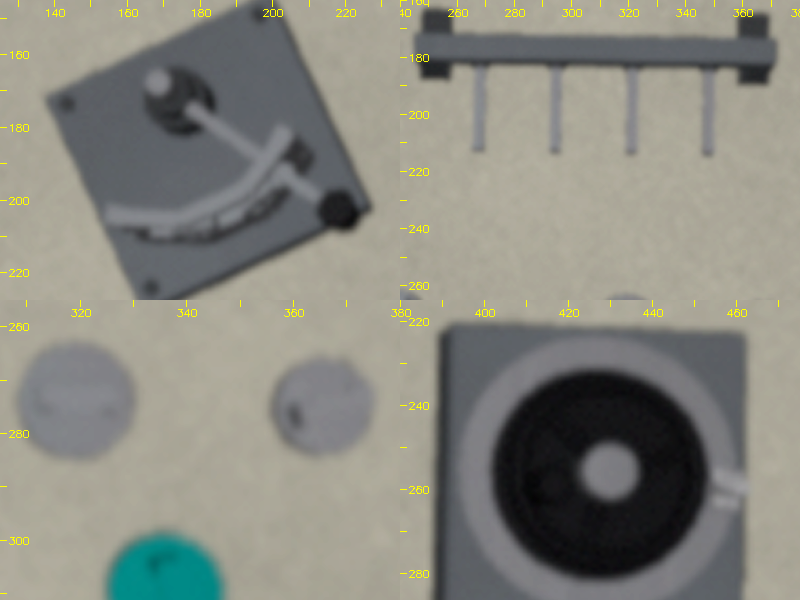

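View pics/s1.png

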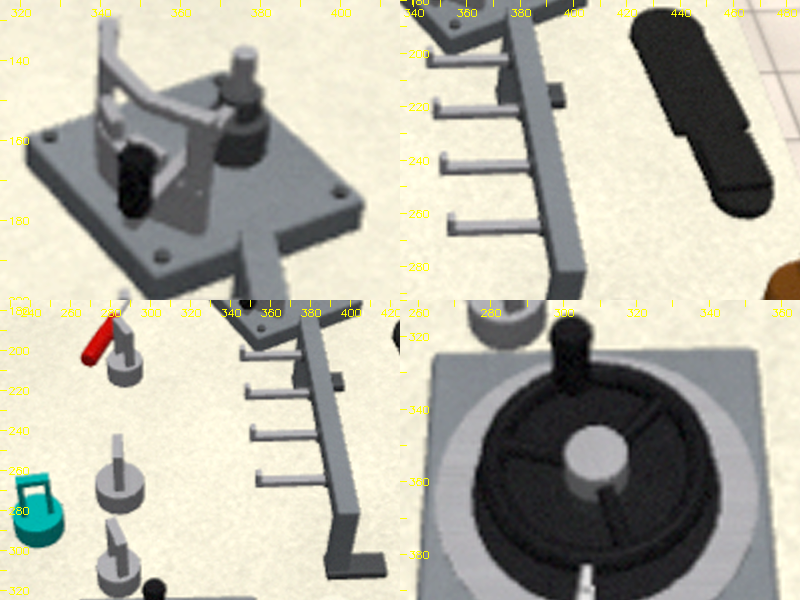

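```bash
python3 -c "
from h import *
t=load('top0');s=load('side0')
def tri(a,b):
    o1,d1=ray(t,*a);o2,d2=ray(s,*b)
    k=np.linalg.lstsq(np.c_[d1,-d2],o2-o1,rcond=None)[0];p,q=o1+k[0]*d1,o2+k[1]*d2
    return ((p+q)/2).round(4),round(1e3*np.linalg.norm(p-q),1)
print('knobtop',atz(t,218.3,202.5,.130).round(4),atz(s,348.5,163,.130).round(4))
print('bar pts',atz(t,177,172.5,.081).round(4),atz(t,204,192,.081).round(4))
for uv in[(137.5,172),(198,145),(226.5,202.5),(164,231)]: print('corner',atz(t,*uv,.03).round(4))
print('arc',[atz(t,*uv,.131).round(4) for uv in[(155,204),(185,203),(204,181)]])
print('posttop tri',tri((168,167.5),(375.5,138.5)))
print('hook lips top',[atz(t,*uv,.118).round(4) for uv in[(267.5,213),(294.5,213),(321,213.5),(348,213.5)]])
print('hook root',[atz(t,*uv,.106).round(4) for uv in[(268,184),(295,184),(321.5,184),(347.5,184)]])
print('side lips',[atz(s,*uv,.118).round(4) for uv in[(345.8,199.5),(348,217.5),(350.5,238),(353.5,261)]])
print('frame bar ends',[atz(t,*uv,.117).round(4) for uv in[(245,183),(371,183)]])
print('weights cyl top',[(atz(t,*uv,.032)).round(4) for uv in[(239.5,270.5),(319,274),(366,275)]],'teal',atz(t,336,310,.032).round(4))
print('side handles',[atz(s,*uv,.092).round(4) for uv in[(285,185),(284,244),(283,286.5)]])
print('hub',[atz(t,430,256,.1).round(4)],'wheel',atz(t,428,256,.098).round(4),'post',atz(t,458,259,.096).round(4), atz(s,306,386,.096).round(4))
print('wheelc side',atz(s,309,357,.098).round(4),'crank top side',atz(s,303.5,318.5,.152).round(4))
print('blk',[atz(t,*uv,.06).round(4) for uv in[(392,222),(462.5,223),(389.5,292.5),(462,293)]])
print('jar',atz(t,400,191,.06).round(4))
"
```

```text
knobtop [0.6019 0.219  0.13  ] [0.599  0.2242 0.13  ]
bar pts [0.6874 0.3398 0.081 ] [0.6363 0.2657 0.081 ]
corner [0.6965 0.4608 0.03  ]
corner [0.7758 0.2965 0.03  ]
corner [0.6168 0.212  0.03  ]
corner [0.5345 0.3802 0.03  ]
arc [array([0.5944, 0.3815, 0.131 ]), array([0.5987, 0.3044, 0.131 ]), array([0.6569, 0.2577, 0.131 ])]
posttop tri (array([0.6911, 0.3556, 0.1172]), np.float64(3.8))
hook lips top [array([0.579 , 0.0926, 0.118 ]), array([0.5805, 0.0228, 0.118 ]), array([ 0.5807, -0.0457,  0.118 ]), array([ 0.5822, -0.1154,  0.118 ])]
hook root [array([0.657 , 0.0942, 0.106 ]), array([0.6585, 0.0235, 0.106 ]), array([ 0.66  , -0.0458,  0.106 ]), array([ 0.6615, -0.1138,  0.106 ])]
side lips [array([0.5816, 0.0902, 0.118 ]), array([0.5817, 0.0245, 0.118 ]), array([ 0.5818, -0.0446,  0.118 ]), array([ 0.5823, -0.1156,  0.118 ])]
frame bar ends [array([0.6564, 0.1534, 0.117 ]), array([ 0.6634, -0.174 ,  0.117 ])]
weights cyl top [array([0.4313, 0.17  , 0.032 ]), array([ 0.4267, -0.0456,  0.032 ]), array([ 0.4268, -0.1727,  0.032 ])] teal [ 0.3311 -0.0932  0.032 ]
side handles [array([0.4275, 0.1828, 0.092 ]), array([ 0.4268, -0.0341,  0.092 ]), array([ 0.4258, -0.1615,  0.092 ])]
hub [array([ 0.478 , -0.3309,  0.1   ])] wheel [ 0.4781 -0.3261  0.098 ] post [ 0.4721 -0.4044  0.096 ] [ 0.4706 -0.3979  0.096 ]
wheelc side [ 0.4777 -0.3395  0.098 ] crank top side [ 0.4688 -0.2883  0.152 ]
blk [array([ 0.5693, -0.2376,  0.06  ]), array([ 0.5707, -0.4261,  0.06  ]), array([ 0.3813, -0.2325,  0.06  ]), array([ 0.3843, -0.4241,  0.06  ])]
jar [ 0.6537 -0.2585  0.06  ]
```

Call:
send_rows([
  {"dx":1.08,"dy":2,"dz":0.4},
  {"dx":2.16,"dy":4,"dz":0.8},
  {"dx":3.24,"dy":6,"dz":1},
  {"dx":4.32,"dy":8,"dz":1},
  {"dx":5.4,"dy":10,"dz":1},
])

```text
schema error: expected keys dx, dy, dz, roll, claw
```

Call:
send_rows([
  {"dx":1.08,"dy":2},
  {"dx":2.16,"dy":4},
  {"dx":3.24,"dy":6},
  {"dx":4.32,"dy":8},
  {"dx":5.4,"dy":10},
])

```text
schema error: expected keys dx, dy, dz, roll, claw
```

```bash
python3 -c "
from h import *
c=snap('wrist','w1.png');print(c['fx'],c['cx'],c['cy'])
M=c['world_to_cam'];print((-M[:3,:3].T@M[:3,3]).round(3),M[2,:3].round(2));g=get_state();print(g['tcp_pos'],g['joint_pos'].round(2),g['orientation'].round(3))
for n,p in dict(knob=(.602,.219,.13),park=(.691,.3556,.117),wa=(.431,.17,.092),wb=(.427,-.0456,.092),wc=(.427,-.173,.092),wheel=(.478,-.331,.1),hook1=(.582,-.1155,.118),hook4=(.579,.0926,.118)).items(): print(n,proj(c,p,True).round(1))
"
```

```text
371.64829954431775 321.0510051236114 239.00886016548455
[ 0.224 -0.534  0.373] [0.25 0.07 0.97]
[ 0.16038765 -0.55178619  0.23062067] [-1.43  0.31  0.05  1.3   0.    1.43] [-0.001  0.99   0.141 -0.   ]
knob [ -66.3 -147.6]
park [ -70.8 -161. ]
wa [-84.3 -59.1]
wb [-16.7 -83.1]
wc [ 47.6 -99.6]
wheel [ 186.4 -154.3]
hook1 [  63.9 -196.4]
hook4 [ -30.7 -155.9]
```

View pics/w1.png

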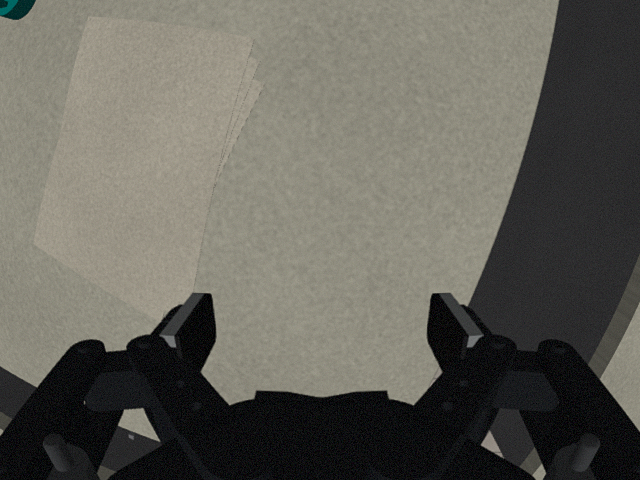

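That picture only shows the paper and bench; the moves were refused (all keys are required). I'm resending them.

Call:
send_rows([
  {"dx":1.08,"dy":2,"dz":0.4,"roll":0,"claw":1},
  {"dx":2.16,"dy":4,"dz":0.8,"roll":0,"claw":1},
  {"dx":3.24,"dy":6,"dz":1,"roll":0,"claw":1},
  {"dx":4.32,"dy":8,"dz":1,"roll":0,"claw":1},
  {"dx":5.4,"dy":10,"dz":1,"roll":0,"claw":1},
])

```text
clock: 0.78
tcp_pos: [0.2959, -0.3005, 0.2563]
orientation: [0.0, 0.99, 0.141, 0.0]
wrist_force: [0.8, 0.1, 0.4]
finger_gap: 0.085
grip_force: 0.0
```

Call:
send_rows([
  {"dx":1.08,"dy":2,"dz":0,"roll":-0.5,"claw":1},
  {"dx":2.16,"dy":4,"dz":0,"roll":-1,"claw":1},
  {"dx":3.24,"dy":6,"dz":0,"roll":-1.5,"claw":1},
  {"dx":4.32,"dy":8,"dz":0,"roll":-2,"claw":1},
  {"dx":5,"dy":10,"dz":0,"roll":-2,"claw":1},
])

```text
clock: 1.4
tcp_pos: [0.4212, -0.0504, 0.2562]
orientation: [0.0, 1.0, 0.002, 0.0]
wrist_force: [0.5, -0.6, 0.1]
finger_gap: 0.0851
grip_force: 0.0
```

```bash
python3 -c "
from h import *
c=snap('wrist','w2.png')
M=c['world_to_cam'];print((-M[:3,:3].T@M[:3,3]).round(3),M[2,:3].round(2));g=get_state();print(g['clock'],g['tcp_pos'],g['joint_pos'].round(2),g['orientation'].round(3))
for n,p in dict(knob=(.602,.219,.13),park=(.691,.3556,.117),wa=(.431,.17,.092),wb=(.427,-.0456,.092),wc=(.427,-.173,.092),wheel=(.478,-.331,.1),hook1=(.582,-.1155,.118),hook4=(.579,.0926,.118)).items(): print(n,proj(c,p,True).round(1))
"
```

```text
[ 0.487 -0.05   0.399] [0.26 0.   0.97]
1.45 [ 0.42185572 -0.04527467  0.25619961] [-0.3   0.01 -0.25  1.3   0.    2.83] [-0.002  1.     0.005  0.001]
knob [26.5 40.5]
park [-34.2   1.6]
wa [ 91.9 211.7]
wb [314.8 212.9]
wc [459.4 214.4]
wheel [602.6 170.1]
hook1 [406.   23.9]
hook4 [144.5  38.7]
```

View pics/w2.png

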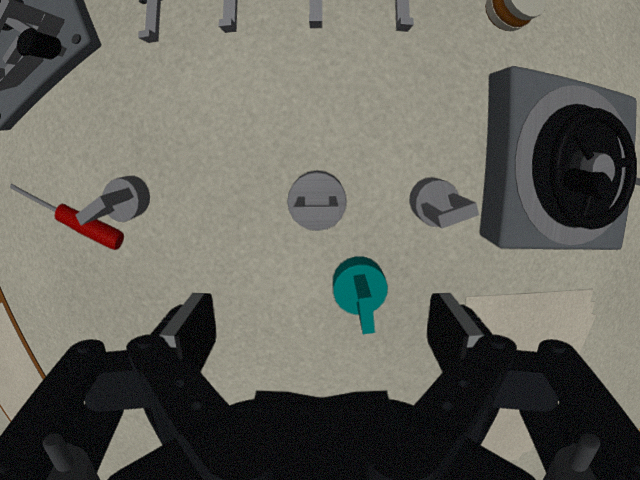

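```bash
python3 -c "
from h import *
s=load('w2')
tile(s['image'],[(60,160,100),(400,160,100),(0,0,110),(285,165,70)],'w2t.png')
"
```

```text
(no output)
```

View pics/w2t.png

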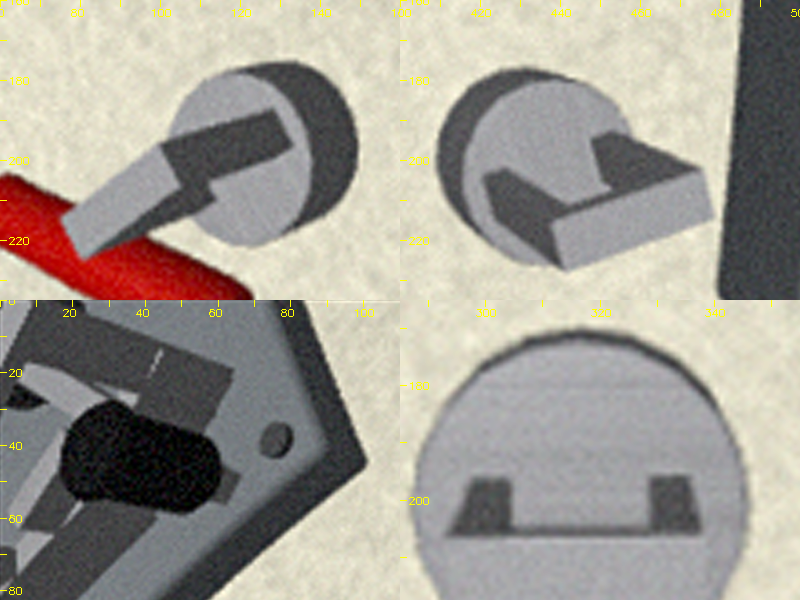

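```bash
python3 -c "
from h import *
c=load('w2')
for n,q in dict(a=[(100,196),(105,207),(81,225),(75,214)],c=[(475,202),(479,214),(441,228),(438,215)]).items():
    P=np.array([atz(c,*p,.092,True) for p in q]);print(n,P.mean(0).round(4));
    for i in range(4): d=P[(i+1)%4]-P[i];print('  ',round(np.linalg.norm(d)*1e3),round(np.degrees(np.arctan2(d[1],d[0])),1))
print('b',atz(c,315,212,.092,True).round(4),atz(c,291,206,.092,True).round(4),atz(c,338,206,.092,True).round(4))
print('knob',atz(c,28,42,.13,True).round(4))
print('cyl tops',[atz(c,*p,.032,True).round(4) for p in[(119,199),(442,203),(317,203)]])
print('lips',[atz(c,*p,.118,True).round(4) for p in[(151,37),(228,26),(315,23),(404,24)]])
"
```

```text
a [0.4321 0.1724 0.092 ]
   12 -156.5
   37 117.5
   13 28.5
   38 -64.2
c [ 0.4267 -0.1723  0.092 ]
   12 -155.0
   38 110.2
   12 17.8
   37 -70.3
b [ 0.4278 -0.0457  0.092 ] [ 0.4329 -0.0256  0.092 ] [ 0.433 -0.065  0.092]
knob [0.5999 0.2167 0.13  ]
cyl tops [array([0.4334, 0.1726, 0.032 ]), array([ 0.427 , -0.1763,  0.032 ]), array([ 0.4254, -0.0468,  0.032 ])]
lips [array([0.5795, 0.0866, 0.118 ]), array([0.5805, 0.021 , 0.118 ]), array([ 0.5796, -0.0459,  0.118 ]), array([ 0.5818, -0.1139,  0.118 ])]
```

Weights seen (wrist picture w2): grey ones at (90,210), (315,212), (458,215). The turquoise look-alike at (360,285) has a different colour and is to be left alone. The crop confirms three grey ones: one 60 mm and two 50 mm. Now the lever: I'll turn the wrist to ψ≈147° and move above the knob.

Call:
send_rows([
  {"dx":0.7,"dy":1,"dz":0,"roll":1.3,"claw":1},
  {"dx":1.4,"dy":2,"dz":0,"roll":2.6,"claw":1},
  {"dx":2.1,"dy":3,"dz":0,"roll":3.9,"claw":1},
  {"dx":2.8,"dy":4,"dz":0,"roll":5.2,"claw":1},
  {"dx":3.5,"dy":5,"dz":0,"roll":6.5,"claw":1},
])

```text
clock: 2.08
tcp_pos: [0.5082, 0.0736, 0.256]
orientation: [-0.0, 0.897, 0.443, -0.0]
wrist_force: [0.9, -0.3, 0.7]
finger_gap: 0.0854
grip_force: 0.0
```

Call:
send_rows([
  {"dx":0.7,"dy":1,"dz":0,"roll":1.3,"claw":1},
  {"dx":1.4,"dy":2,"dz":0,"roll":2.6,"claw":1},
  {"dx":2.1,"dy":3,"dz":0,"roll":3.9,"claw":1},
  {"dx":2.8,"dy":4,"dz":0,"roll":5.2,"claw":1},
  {"dx":3.5,"dy":5,"dz":0,"roll":6.5,"claw":1},
])

```text
clock: 2.7
tcp_pos: [0.5958, 0.1986, 0.2559]
orientation: [-0.0, 0.612, 0.791, -0.0]
wrist_force: [-0.4, 0.3, -0.1]
finger_gap: 0.0855
grip_force: 0.0
```

Call:
send_rows([
  {"dx":0,"dy":0,"dz":0,"roll":1.3,"claw":0.5},
  {"dx":0,"dy":0,"dz":0,"roll":2.6,"claw":0.5},
  {"dx":0,"dy":0,"dz":0,"roll":3.9,"claw":0.5},
  {"dx":0,"dy":0,"dz":0,"roll":5.2,"claw":0.5},
  {"dx":0,"dy":0,"dz":0,"roll":6.5,"claw":0.5},
])

```text
clock: 3.32
tcp_pos: [0.5952, 0.1977, 0.2558]
orientation: [-0.0, 0.203, 0.979, -0.0]
wrist_force: [0.1, -0.2, 1.4]
finger_gap: 0.064
grip_force: 0.0
```

Call:
send_rows([
  {"dx":0,"dy":0,"dz":0,"roll":1.3,"claw":0.5},
  {"dx":0,"dy":0,"dz":0,"roll":2.6,"claw":0.5},
  {"dx":0,"dy":0,"dz":0,"roll":3.9,"claw":0.5},
  {"dx":0,"dy":0,"dz":0,"roll":5.2,"claw":0.5},
  {"dx":0,"dy":0,"dz":0,"roll":6.5,"claw":0.5},
])

```text
clock: 3.95
tcp_pos: [0.5952, 0.1976, 0.2558]
orientation: [-0.001, -0.247, 0.969, 0.0]
wrist_force: [0.5, 0.1, 0.8]
finger_gap: 0.0642
grip_force: 0.0
```

Call:
send_rows([
  {"dx":0,"dy":0,"dz":0,"roll":1.3,"claw":0.5},
  {"dx":0,"dy":0,"dz":0,"roll":2.6,"claw":0.5},
  {"dx":0,"dy":0,"dz":0,"roll":3.6,"claw":0.5},
  {"dx":0,"dy":0,"dz":0,"roll":3.6,"claw":0.5},
  {"dx":0,"dy":0,"dz":0,"roll":3.6,"claw":0.5},
])

```text
clock: 4.58
tcp_pos: [0.5954, 0.1977, 0.2561]
orientation: [-0.0, -0.476, 0.879, 0.0]
wrist_force: [-0.4, -0.5, -0.4]
finger_gap: 0.0637
grip_force: 0.0
```

```bash
cat >> h.py <<'E'
def st():
    g=get_state();o=g['orientation'];psi=np.degrees(2*np.arctan2(o[2],o[1]))-90
    print(round(g['clock'],2),g['tcp_pos'].round(4),'psi',round((psi+180)%360-180,1),'q',g['joint_pos'].round(2),'F',g['wrist_force'].round(1),'gap',round(g['finger_gap'],4),g['grip_force'])
E
python3 -c "
from h import *
st();c=snap('wrist','w3.png')
print(proj(c,(.601,.218,.13),True))
tile(c['image'],[(0,0,640)],'w3t.png',640,480)"
```

```text
4.58 [0.5954 0.1977 0.2561] psi 146.9 q [ 0.19  0.42  0.25  1.41  0.   -0.8 ] F [-0.4 -0.5 -0.4] gap 0.0637 0.0
[329.80248768 256.32940975]
```

View pics/w3t.png

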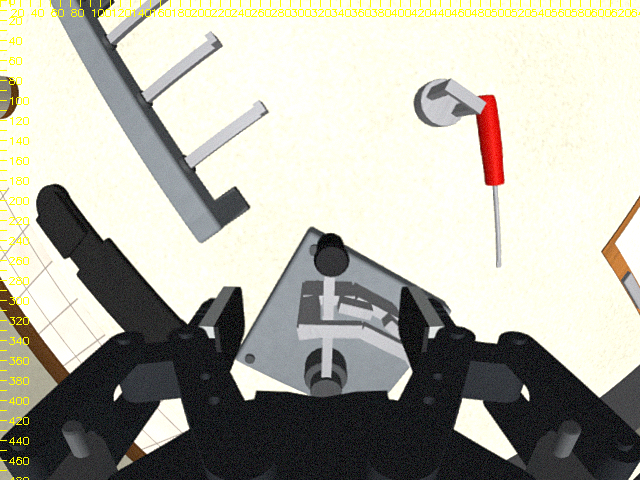

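Knob is at (332,257), within 2 px of the prediction, and the bar is vertical in the image. I'm descending and gripping.

Call:
send_rows([
  {"dx":0.22,"dy":0.82,"dz":0,"roll":0,"claw":0.3},
  {"dx":0.22,"dy":0.82,"dz":-1.2,"roll":0,"claw":0.3},
  {"dx":0.22,"dy":0.82,"dz":-2.4,"roll":0,"claw":0.3},
  {"dx":0.22,"dy":0.82,"dz":-3.6,"roll":0,"claw":0.3},
  {"dx":0.22,"dy":0.82,"dz":-4.2,"roll":0,"claw":0.3},
])

```text
clock: 5.25
tcp_pos: [0.6, 0.2181, 0.1495]
orientation: [-0.001, -0.477, 0.879, 0.0]
wrist_force: [-0.6, -0.9, 0.4]
finger_gap: 0.0555
grip_force: 0.0
```

Call:
send_rows([
  {"dx":0,"dy":0,"dz":-0.8,"roll":0,"claw":0.3},
  {"dx":0,"dy":0,"dz":-1.6,"roll":0,"claw":0.3},
  {"dx":0,"dy":0,"dz":-2.3,"roll":0,"claw":0.3},
  {"dx":0,"dy":0,"dz":-2.3,"roll":0,"claw":0.3},
  {"dx":0,"dy":0,"dz":-2.3,"roll":0,"claw":0.3},
])

```text
clock: 5.88
tcp_pos: [0.6016, 0.2184, 0.0949]
orientation: [0.001, -0.477, 0.879, -0.0]
wrist_force: [0.6, 0.2, 0.2]
finger_gap: 0.0559
grip_force: 0.0
```

Call:
send_rows([
  {"dx":0,"dy":0,"dz":0,"roll":0,"claw":-1},
  {"dx":0,"dy":0,"dz":0,"roll":0,"claw":-1},
  {"dx":0,"dy":0,"dz":0,"roll":0,"claw":-1},
  {"dx":0,"dy":0,"dz":0,"roll":0,"claw":-1},
  {"dx":0,"dy":0,"dz":0,"roll":0,"claw":-1},
], grip_force=60)

```text
clock: 6.5
tcp_pos: [0.6016, 0.2184, 0.095]
orientation: [0.001, -0.477, 0.879, -0.0]
wrist_force: [-0.4, -1.3, 6.3]
finger_gap: 0.0246
grip_force: 58.5
```

Call:
send_rows([
  {"dx":0,"dy":0,"dz":0.3,"roll":0,"claw":-1},
  {"dx":0,"dy":0,"dz":0.6,"roll":0,"claw":-1},
  {"dx":0,"dy":0,"dz":0.9,"roll":0,"claw":-1},
  {"dx":0,"dy":0,"dz":1.08,"roll":0,"claw":-1},
  {"dx":0,"dy":0,"dz":1.08,"roll":0,"claw":-1},
])

```text
clock: 7.12
tcp_pos: [0.6013, 0.2185, 0.1213]
orientation: [0.0, -0.477, 0.879, 0.0]
wrist_force: [2.3, 3.5, -2.5]
finger_gap: 0.0245
grip_force: 59.0
```

```bash
python3 -c "
from h import *
st()"
```

```text
7.12 [0.6013 0.2185 0.1213] psi 147.0 q [ 0.22  0.49  0.03  1.12  0.   -0.77] F [ 2.3  3.5 -2.5] gap 0.0245 58.97606151876971
```

Call:
send_rows([
  {"dx":-0.68,"dy":0.49,"dz":0,"roll":-0.94,"claw":-1},
  {"dx":-1.28,"dy":1.08,"dz":0,"roll":-1.88,"claw":-1},
  {"dx":-1.79,"dy":1.74,"dz":0,"roll":-2.81,"claw":-1},
  {"dx":-2.21,"dy":2.45,"dz":0,"roll":-3.75,"claw":-1},
  {"dx":-2.21,"dy":2.45,"dz":0,"roll":-3.75,"claw":-1},
])

```text
clock: 7.75
tcp_pos: [0.546, 0.2809, 0.1212]
orientation: [0.001, -0.234, 0.972, 0.0]
wrist_force: [4.5, 2.5, -3.7]
finger_gap: 0.0241
grip_force: 59.1
```

Call:
send_rows([
  {"dx":0,"dy":0,"dz":0,"roll":0,"claw":-1},
  {"dx":0,"dy":0,"dz":0,"roll":0,"claw":-1},
  {"dx":0,"dy":0,"dz":-0.3,"roll":0,"claw":-1},
  {"dx":0,"dy":0,"dz":-0.6,"roll":0,"claw":-1},
  {"dx":0,"dy":0,"dz":-0.6,"roll":0,"claw":-1},
])

```text
clock: 8.38
tcp_pos: [0.5465, 0.2799, 0.1049]
orientation: [0.001, -0.234, 0.972, 0.0]
wrist_force: [4.8, 5.5, -4.0]
finger_gap: 0.0244
grip_force: 59.1
```

```bash
python3 -c "
from h import *
st()"
```

```text
8.38 [0.5465 0.2799 0.1049] psi 117.0 q [ 0.34  0.45 -0.07  1.05  0.   -0.13] F [ 4.8  5.5 -4. ] gap 0.0244 59.05828736722469
```

Call:
send_rows([
  {"dx":0,"dy":0,"dz":-0.2,"roll":0,"claw":-1},
  {"dx":0,"dy":0,"dz":-0.4,"roll":0,"claw":-1},
  {"dx":0,"dy":0,"dz":-0.42,"roll":0,"claw":-1},
  {"dx":0,"dy":0,"dz":-0.42,"roll":0,"claw":0.3},
  {"dx":0,"dy":0,"dz":-0.42,"roll":0,"claw":0.3},
])

```text
clock: 9.0
tcp_pos: [0.545, 0.2788, 0.095]
orientation: [-0.001, -0.233, 0.972, -0.0]
wrist_force: [-0.3, -0.3, -0.5]
finger_gap: 0.0551
grip_force: 0.0
```

```bash
python3 -c "
from h import *
st()"
```

```text
9.0 [0.545  0.2788 0.095 ] psi 117.0 q [ 0.34  0.46 -0.09  1.03 -0.   -0.13] F [-0.3 -0.3 -0.5] gap 0.0551 0.0
```

Call:
send_rows([
  {"dx":0,"dy":0,"dz":1.6,"roll":0,"claw":0.4},
  {"dx":0,"dy":0,"dz":3.4,"roll":0,"claw":0.4},
  {"dx":0,"dy":0,"dz":5.2,"roll":0,"claw":0.4},
  {"dx":-1.3,"dy":-1.3,"dz":5.6,"roll":0,"claw":0.4},
  {"dx":-2.8,"dy":-2.6,"dz":5.6,"roll":0,"claw":0.4},
])

```text
clock: 9.62
tcp_pos: [0.4757, 0.2137, 0.2365]
orientation: [0.001, -0.233, 0.972, -0.0]
wrist_force: [-0.3, -0.6, -0.5]
finger_gap: 0.06
grip_force: 0.0
```

Call:
send_rows([
  {"dx":-1,"dy":-1,"dz":0,"roll":0,"claw":0.4},
  {"dx":-1.72,"dy":-1.67,"dz":0,"roll":0,"claw":0.4},
  {"dx":-1.72,"dy":-1.67,"dz":-0.4,"roll":0,"claw":0.4},
  {"dx":-1.72,"dy":-1.67,"dz":-0.4,"roll":0,"claw":0.4},
  {"dx":-1.72,"dy":-1.67,"dz":-0.4,"roll":0,"claw":0.4},
])

```text
clock: 10.25
tcp_pos: [0.4332, 0.1732, 0.225]
orientation: [-0.0, -0.234, 0.972, 0.0]
wrist_force: [0.8, -0.0, 0.6]
finger_gap: 0.0601
grip_force: 0.0
```

```bash
cat >> h.py <<'E'
def hand(c,x,y,psi,z=.092):
    # crossbar top rectangle drawn at expected pose
    a=np.radians(psi);u=np.array([np.cos(a),np.sin(a)]);v=np.array([-u[1],u[0]])
    q=[proj(c,(*(np.array([x,y])+i*.019*u+j*.006*v),z),True) for i,j in((1,1),(1,-1),(-1,-1),(-1,1))]
    return np.array(q)
def chk(f,x,y,psi,w=240):
    c=snap('wrist',f);q=hand(c,x,y,psi);print(q.round(0).tolist());im=c['image'].copy()
    cv2.polylines(im,[np.int32(q*8)],True,(0,255,0),1,shift=3)
    m=q.mean(0);tile(im,[(m[0]-w/2,m[1]-w*.4,w)],f[:-4]+'t.png',640,480)
E
python3 -c "
from h import *
st();chk('w4.png',.432,.172,117)"
```

```text
10.25 [0.4332 0.1732 0.225 ] psi 117.0 q [ 0.21  0.11 -0.23  1.23  0.   -0.26] F [ 0.8 -0.   0.6] gap 0.0601 0.0
[[346.0, 219.0], [346.0, 234.0], [296.0, 234.0], [296.0, 219.0]]
```

View pics/w4t.png

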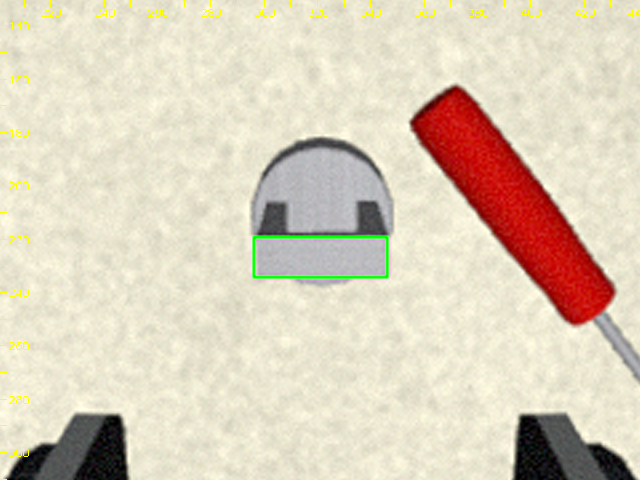

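The handle sits exactly in the predicted box at (296..346, 219..234). I'm descending to grip it at about 68 mm height.

Call:
send_rows([
  {"dx":-0.04,"dy":-0.04,"dz":-1.2,"roll":0,"claw":0.4},
  {"dx":-0.04,"dy":-0.04,"dz":-2.6,"roll":0,"claw":0.4},
  {"dx":-0.04,"dy":-0.04,"dz":-4,"roll":0,"claw":0.4},
  {"dx":-0.04,"dy":-0.04,"dz":-5.2,"roll":0,"claw":0.4},
  {"dx":-0.04,"dy":-0.04,"dz":-6.2,"roll":0,"claw":0.4},
])

```text
clock: 10.92
tcp_pos: [0.4319, 0.1721, 0.069]
orientation: [-0.0, -0.234, 0.972, 0.0]
wrist_force: [-0.7, 0.6, 0.3]
finger_gap: 0.0598
grip_force: 0.0
```

Call:
send_rows([
  {"dx":0,"dy":0,"dz":-0.8,"roll":0,"claw":0.4},
  {"dx":0,"dy":0,"dz":-0.8,"roll":0,"claw":0.4},
  {"dx":0,"dy":0,"dz":-0.8,"roll":0,"claw":-1},
  {"dx":0,"dy":0,"dz":-0.8,"roll":0,"claw":-1},
  {"dx":0,"dy":0,"dz":-0.8,"roll":0,"claw":-1},
], grip_force=80)

```text
clock: 11.55
tcp_pos: [0.4324, 0.1723, 0.0513]
orientation: [0.001, -0.234, 0.972, 0.0]
wrist_force: [-0.7, 1.8, 3.6]
finger_gap: 0.037
grip_force: 80.1
```

```bash
python3 -c "
from h import *
st()"
```

```text
11.55 [0.4324 0.1723 0.0513] psi 117.0 q [ 0.21  0.24 -0.53  0.8   0.   -0.27] F [-0.7  1.8  3.6] gap 0.037 80.05539536476135
```

Call:
send_rows([
  {"dx":0,"dy":0,"dz":0.9,"roll":0,"claw":-1},
  {"dx":0,"dy":0,"dz":1.9,"roll":0,"claw":-1},
  {"dx":0.7,"dy":-0.6,"dz":1.9,"roll":-0.8,"claw":-1},
  {"dx":1.6,"dy":-1.4,"dz":1.9,"roll":-1.6,"claw":-1},
  {"dx":2.5,"dy":-2.2,"dz":1.9,"roll":-2.4,"claw":-1},
])

```text
clock: 12.18
tcp_pos: [0.4941, 0.116, 0.0974]
orientation: [-0.001, -0.066, 0.998, -0.0]
wrist_force: [-0.8, -0.1, -5.3]
finger_gap: 0.0369
grip_force: 81.3
```

Call:
send_rows([
  {"dx":0.8,"dy":-0.6,"dz":0,"roll":-0.82,"claw":-1},
  {"dx":1.5,"dy":-0.93,"dz":0,"roll":-0.82,"claw":-1},
  {"dx":1.81,"dy":-0.93,"dz":0,"roll":-0.82,"claw":-1},
  {"dx":1.81,"dy":-0.93,"dz":0,"roll":-0.82,"claw":-1},
  {"dx":1.81,"dy":-0.93,"dz":0,"roll":-0.82,"claw":-1},
])

```text
clock: 12.8
tcp_pos: [0.5383, 0.094, 0.0975]
orientation: [-0.001, -0.011, 1.0, 0.0]
wrist_force: [0.3, -0.1, -5.3]
finger_gap: 0.0371
grip_force: 81.3
```

```bash
python3 -c "
from h import *
st();c=snap('side','s2.png');w=snap('wrist','w5.png')
tile(c['image'],[(300,150,130)],'s2t.png',400,300)
tile(w['image'],[(180,180,260)],'w5t.png',400,300)
cv2.imwrite('pics/j.png',np.hstack([cv2.imread('pics/s2t.png'),cv2.imread('pics/w5t.png')]))"
```

```text
12.8 [0.5383 0.094  0.0975] psi 91.3 q [ 0.03  0.34 -0.26  0.97  0.    0.  ] F [ 0.3 -0.1 -5.3] gap 0.0371 81.30507588386536
```

View pics/j.png

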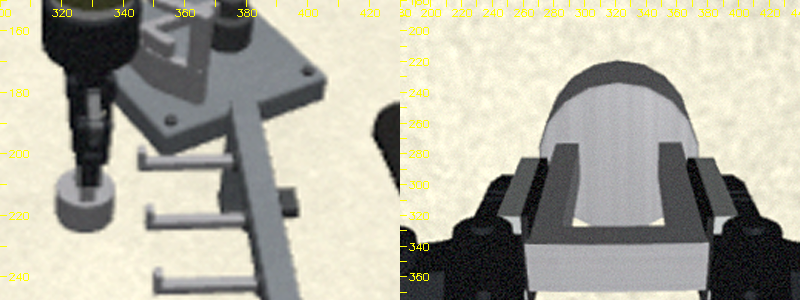

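The held weight stands in line in front of hook 4, whose lip is at (347,199) in the side view. I'm moving in slowly.

Call:
send_rows([
  {"dx":0.6,"dy":0,"dz":0,"roll":0,"claw":-1},
  {"dx":1.2,"dy":0,"dz":0,"roll":0,"claw":-1},
  {"dx":1.8,"dy":0,"dz":0,"roll":0,"claw":-1},
  {"dx":2.4,"dy":0,"dz":0,"roll":0,"claw":-1},
  {"dx":3,"dy":0.03,"dz":0,"roll":0,"claw":-1},
])

```text
clock: 13.52
tcp_pos: [0.6144, 0.0946, 0.0978]
orientation: [-0.0, -0.011, 1.0, 0.0]
wrist_force: [-1.2, -0.2, -4.7]
finger_gap: 0.0368
grip_force: 81.2
```

Call:
send_rows([
  {"dx":0,"dy":0,"dz":0,"roll":0,"claw":-1},
  {"dx":0,"dy":0,"dz":-0.3,"roll":0,"claw":-1},
  {"dx":0,"dy":0,"dz":-0.6,"roll":0,"claw":-1},
  {"dx":0,"dy":0,"dz":-0.8,"roll":0,"claw":-1},
  {"dx":0,"dy":0,"dz":-0.9,"roll":0,"claw":-1},
])

```text
clock: 14.15
tcp_pos: [0.6139, 0.0943, 0.0747]
orientation: [-0.0, -0.011, 1.0, 0.0]
wrist_force: [-0.2, -0.2, -4.5]
finger_gap: 0.0372
grip_force: 81.2
```

Call:
send_rows([
  {"dx":0,"dy":0,"dz":-0.05,"roll":0,"claw":-1},
  {"dx":0,"dy":0,"dz":-0.1,"roll":0,"claw":-1},
  {"dx":0,"dy":0,"dz":-0.1,"roll":0,"claw":-1},
  {"dx":0,"dy":0,"dz":-0.1,"roll":0,"claw":-1},
  {"dx":0,"dy":0,"dz":-0.1,"roll":0,"claw":-1},
])

```text
clock: 14.78
tcp_pos: [0.6146, 0.0943, 0.0732]
orientation: [0.0, -0.011, 1.0, 0.0]
wrist_force: [-0.6, 0.2, -2.3]
finger_gap: 0.0372
grip_force: 81.5
```

Call:
send_rows([
  {"dx":0,"dy":0,"dz":-0.02,"roll":0,"claw":0.2},
  {"dx":0,"dy":0,"dz":-0.02,"roll":0,"claw":0.2},
  {"dx":0,"dy":0,"dz":0.4,"roll":0,"claw":0.2},
  {"dx":0,"dy":0,"dz":1.4,"roll":0,"claw":0.2},
  {"dx":0,"dy":0,"dz":3,"roll":0,"claw":0.2},
])

```text
clock: 15.4
tcp_pos: [0.6137, 0.0943, 0.1482]
orientation: [-0.001, -0.011, 1.0, 0.0]
wrist_force: [1.1, -0.7, -0.1]
finger_gap: 0.0514
grip_force: 0.0
```

Call:
send_rows([
  {"dx":0,"dy":0,"dz":1.6,"roll":0,"claw":0.4},
  {"dx":-1.6,"dy":-1.3,"dz":3.1,"roll":0,"claw":0.4},
  {"dx":-3.2,"dy":-2.6,"dz":3.1,"roll":0,"claw":0.4},
  {"dx":-4.8,"dy":-4,"dz":3.1,"roll":0,"claw":0.4},
  {"dx":-6.4,"dy":-5.6,"dz":3.1,"roll":0,"claw":0.4},
])

```text
clock: 16.02
tcp_pos: [0.4535, -0.0465, 0.2266]
orientation: [0.001, -0.011, 1.0, -0.0]
wrist_force: [1.2, -1.9, 0.5]
finger_gap: 0.0596
grip_force: 0.0
```

```bash
python3 -c "
from h import *
st();chk('w6.png',.4275,-.0457,90)
im=cv2.imread('pics/w6t.png');c=snap('side','s3.png');tile(c['image'],[(325,160,90)],'s3t.png',400,300)
w=snap('wrist','w6.png');
a=cv2.resize(im,(400,300));cv2.imwrite('pics/j2.png',np.hstack([a,cv2.imread('pics/s3t.png')]))"
```

```text
16.02 [ 0.4535 -0.0465  0.2266] psi 91.3 q [-0.28  0.08 -0.25  1.23 -0.   -0.3 ] F [ 1.2 -1.9  0.5] gap 0.0596 0.0
[[349.0, 186.0], [349.0, 202.0], [298.0, 201.0], [299.0, 185.0]]
```

View pics/j2.png

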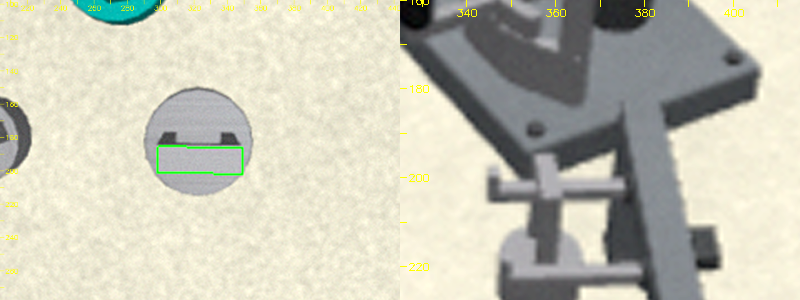

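Side view shows weight a hanging on hook 4 (handle over the prong at (357,200)). Weight b is where predicted, so I'm grasping it now.

Call:
send_rows([
  {"dx":-1.04,"dy":0.03,"dz":-0.6,"roll":0,"claw":0.4},
  {"dx":-1.04,"dy":0.03,"dz":-2,"roll":0,"claw":0.4},
  {"dx":-1.04,"dy":0.03,"dz":-3.4,"roll":0,"claw":0.4},
  {"dx":-1.04,"dy":0.03,"dz":-4.8,"roll":0,"claw":0.4},
  {"dx":-1.04,"dy":0.03,"dz":-6,"roll":0,"claw":0.4},
])

```text
clock: 16.8
tcp_pos: [0.4296, -0.0444, 0.0748]
orientation: [0.001, -0.011, 1.0, 0.0]
wrist_force: [0.8, -0.5, 0.8]
finger_gap: 0.0599
grip_force: 0.0
```

Call:
send_rows([
  {"dx":0,"dy":0,"dz":-0.7,"roll":0,"claw":0.4},
  {"dx":0,"dy":0,"dz":-1.0,"roll":0,"claw":0.4},
  {"dx":0,"dy":0,"dz":-1.0,"roll":0,"claw":-1},
  {"dx":0,"dy":0,"dz":-1.0,"roll":0,"claw":-1},
  {"dx":0,"dy":0,"dz":-1.0,"roll":0,"claw":-1},
])

```text
clock: 17.42
tcp_pos: [0.4292, -0.0452, 0.051]
orientation: [0.001, -0.011, 1.0, -0.0]
wrist_force: [1.1, -0.4, -0.3]
finger_gap: 0.0366
grip_force: 80.5
```

```bash
python3 -c "
from h import *
st()"
```

```text
17.43 [ 0.4292 -0.0452  0.051 ] psi 91.2 q [-0.29  0.18 -0.6   0.78 -0.   -0.31] F [ 1.1 -0.4 -0.3] gap 0.0366 80.48513531684875
```

Call:
send_rows([
  {"dx":0,"dy":0,"dz":0.9,"roll":0,"claw":-1},
  {"dx":0,"dy":0,"dz":1.9,"roll":0,"claw":-1},
  {"dx":1.2,"dy":-0.03,"dz":1.9,"roll":0,"claw":-1},
  {"dx":2.6,"dy":-0.03,"dz":1.9,"roll":0,"claw":-1},
  {"dx":4,"dy":-0.03,"dz":1.9,"roll":0,"claw":-1},
])

```text
clock: 18.05
tcp_pos: [0.5285, -0.0453, 0.0972]
orientation: [-0.001, -0.011, 1.0, 0.0]
wrist_force: [0.8, -0.1, -6.9]
finger_gap: 0.0371
grip_force: 82.0
```

Call:
send_rows([
  {"dx":0.4,"dy":0,"dz":0,"roll":0,"claw":-1},
  {"dx":0.4,"dy":0,"dz":0,"roll":0,"claw":-1},
  {"dx":0.4,"dy":0,"dz":0,"roll":0,"claw":-1},
  {"dx":0.4,"dy":0,"dz":0,"roll":0,"claw":-1},
  {"dx":0.4,"dy":0,"dz":0,"roll":0,"claw":-1},
])

```text
clock: 18.68
tcp_pos: [0.5379, -0.0457, 0.098]
orientation: [-0.0, -0.011, 1.0, 0.0]
wrist_force: [-0.6, -0.2, -6.4]
finger_gap: 0.0373
grip_force: 82.0
```

```bash
python3 -c "
from h import *
st()"
```

```text
18.68 [ 0.5379 -0.0457  0.098 ] psi 91.2 q [-0.23  0.32 -0.28  0.97  0.   -0.26] F [-0.6 -0.2 -6.4] gap 0.0373 82.00336933135986
```

Call:
send_rows([
  {"dx":0.6,"dy":0,"dz":0,"roll":0,"claw":-1},
  {"dx":1.2,"dy":0,"dz":0,"roll":0,"claw":-1},
  {"dx":1.8,"dy":0,"dz":0,"roll":0,"claw":-1},
  {"dx":2.4,"dy":0,"dz":0,"roll":0,"claw":-1},
  {"dx":3,"dy":0,"dz":0,"roll":0,"claw":-1},
])

```text
clock: 19.3
tcp_pos: [0.6136, -0.0457, 0.0979]
orientation: [-0.0, -0.011, 1.0, 0.0]
wrist_force: [0.5, 0.7, -8.2]
finger_gap: 0.0368
grip_force: 82.0
```

Call:
send_rows([
  {"dx":0,"dy":0,"dz":0,"roll":0,"claw":-1},
  {"dx":0,"dy":0,"dz":-0.3,"roll":0,"claw":-1},
  {"dx":0,"dy":0,"dz":-0.6,"roll":0,"claw":-1},
  {"dx":0,"dy":0,"dz":-0.8,"roll":0,"claw":-1},
  {"dx":0,"dy":0,"dz":-0.92,"roll":0,"claw":-1},
])

```text
clock: 19.92
tcp_pos: [0.6129, -0.0456, 0.0742]
orientation: [-0.0, -0.011, 1.0, 0.0]
wrist_force: [0.1, 0.4, -7.5]
finger_gap: 0.037
grip_force: 82.0
```

Call:
send_rows([
  {"dx":0,"dy":0,"dz":-0.05,"roll":0,"claw":-1},
  {"dx":0,"dy":0,"dz":-0.1,"roll":0,"claw":-1},
  {"dx":0,"dy":0,"dz":-0.1,"roll":0,"claw":-1},
  {"dx":0,"dy":0,"dz":-0.1,"roll":0,"claw":-1},
  {"dx":0,"dy":0,"dz":-0.1,"roll":0,"claw":-1},
])

```text
clock: 20.55
tcp_pos: [0.6135, -0.0457, 0.0729]
orientation: [0.0, -0.011, 1.0, -0.0]
wrist_force: [-2.6, 1.5, 0.1]
finger_gap: 0.0372
grip_force: 82.6
```

Call:
send_rows([
  {"dx":0,"dy":0,"dz":0,"roll":0,"claw":0.2},
  {"dx":0,"dy":0,"dz":0,"roll":0,"claw":0.2},
  {"dx":0,"dy":0,"dz":0.4,"roll":0,"claw":0.2},
  {"dx":0,"dy":0,"dz":1.4,"roll":0,"claw":0.2},
  {"dx":0,"dy":0,"dz":3,"roll":0,"claw":0.2},
])

```text
clock: 21.18
tcp_pos: [0.6127, -0.0455, 0.1476]
orientation: [-0.001, -0.011, 1.0, 0.0]
wrist_force: [0.2, -0.1, 0.2]
finger_gap: 0.051
grip_force: 0.0
```

Call:
send_rows([
  {"dx":0,"dy":0,"dz":1.6,"roll":0,"claw":0.4},
  {"dx":-1.6,"dy":-1.2,"dz":3.1,"roll":0.6,"claw":0.4},
  {"dx":-3.3,"dy":-2.4,"dz":3.1,"roll":1.2,"claw":0.4},
  {"dx":-5,"dy":-3.7,"dz":3.1,"roll":1.8,"claw":0.4},
  {"dx":-6.6,"dy":-5,"dz":3.1,"roll":2.35,"claw":0.4},
])

```text
clock: 21.8
tcp_pos: [0.4475, -0.1716, 0.2261]
orientation: [0.001, -0.176, 0.984, -0.001]
wrist_force: [0.5, -1.0, 0.6]
finger_gap: 0.0598
grip_force: 0.0
```

```bash
python3 -c "
from h import *
st();chk('w7.png',.427,-.173,110)
im=cv2.imread('pics/w7t.png');c=snap('side','s4.png');tile(c['image'],[(325,160,130)],'s4t.png',400,300)
a=cv2.resize(im,(400,300));cv2.imwrite('pics/j3.png',np.hstack([a,cv2.imread('pics/s4t.png')]))"
```

```text
21.8 [ 0.4475 -0.1716  0.2261] psi 110.2 q [-0.53  0.13 -0.2   1.24 -0.   -0.89] F [ 0.5 -1.   0.6] gap 0.0598 0.0
[[355.0, 195.0], [355.0, 210.0], [305.0, 210.0], [304.0, 194.0]]
```

View pics/j3.png

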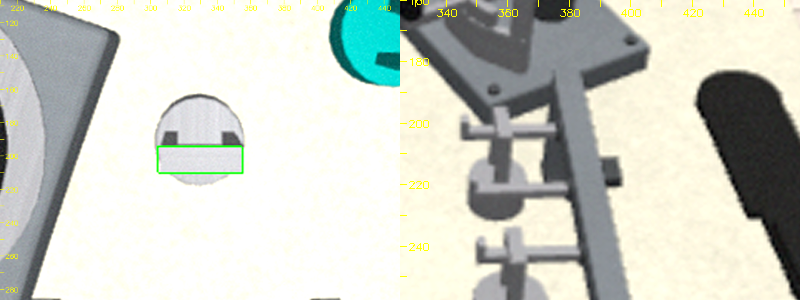

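Both hung weights look right and weight c matches its predicted box. Grasping c.

Call:
send_rows([
  {"dx":-0.86,"dy":-0.06,"dz":-0.6,"roll":0,"claw":0.4},
  {"dx":-0.86,"dy":-0.06,"dz":-2,"roll":0,"claw":0.4},
  {"dx":-0.86,"dy":-0.06,"dz":-3.4,"roll":0,"claw":0.4},
  {"dx":-0.86,"dy":-0.06,"dz":-4.8,"roll":0,"claw":0.4},
  {"dx":-0.86,"dy":-0.06,"dz":-6,"roll":0,"claw":0.4},
])

```text
clock: 22.52
tcp_pos: [0.4278, -0.1721, 0.0744]
orientation: [0.001, -0.174, 0.985, -0.0]
wrist_force: [0.6, 0.5, 0.3]
finger_gap: 0.0599
grip_force: 0.0
```

Call:
send_rows([
  {"dx":0,"dy":0,"dz":-0.7,"roll":0,"claw":0.4},
  {"dx":0,"dy":0,"dz":-1.0,"roll":0,"claw":0.4},
  {"dx":0,"dy":0,"dz":-1.0,"roll":0,"claw":-1},
  {"dx":0,"dy":0,"dz":-1.0,"roll":0,"claw":-1},
  {"dx":0,"dy":0,"dz":-1.0,"roll":0,"claw":-1},
])

```text
clock: 23.15
tcp_pos: [0.4275, -0.1722, 0.0506]
orientation: [0.001, -0.174, 0.985, -0.0]
wrist_force: [-0.2, 2.4, 1.7]
finger_gap: 0.0371
grip_force: 80.3
```

```bash
python3 -c "
from h import *
st()"
```

```text
23.15 [ 0.4275 -0.1722  0.0506] psi 110.1 q [-0.56  0.24 -0.54  0.8   0.   -0.91] F [-0.2  2.4  1.7] gap 0.0371 80.30023097991943
```

Call:
send_rows([
  {"dx":0,"dy":0,"dz":0.9,"roll":0,"claw":-1},
  {"dx":0,"dy":0,"dz":1.9,"roll":0,"claw":-1},
  {"dx":1.2,"dy":0.75,"dz":1.9,"roll":-0.8,"claw":-1},
  {"dx":2.5,"dy":1.5,"dz":1.9,"roll":-1.6,"claw":-1},
  {"dx":3.8,"dy":2.25,"dz":1.9,"roll":-2.35,"claw":-1},
])

```text
clock: 23.78
tcp_pos: [0.5225, -0.1155, 0.0972]
orientation: [-0.0, -0.009, 1.0, -0.0]
wrist_force: [1.3, -1.0, -4.8]
finger_gap: 0.0371
grip_force: 81.3
```

Call:
send_rows([
  {"dx":0.6,"dy":0,"dz":0,"roll":0,"claw":-1},
  {"dx":0.6,"dy":0,"dz":0,"roll":0,"claw":-1},
  {"dx":0.6,"dy":0,"dz":0,"roll":0,"claw":-1},
  {"dx":0.6,"dy":0,"dz":0,"roll":0,"claw":-1},
  {"dx":0.6,"dy":0,"dz":0,"roll":0,"claw":-1},
])

```text
clock: 24.4
tcp_pos: [0.5363, -0.1163, 0.0974]
orientation: [-0.0, -0.01, 1.0, 0.0]
wrist_force: [0.1, -0.4, -4.3]
finger_gap: 0.0366
grip_force: 81.5
```

```bash
python3 -c "
from h import *
st()"
```

```text
24.4 [ 0.5363 -0.1163  0.0974] psi 91.2 q [-0.36  0.34 -0.26  0.97  0.   -0.38] F [ 0.1 -0.4 -4.3] gap 0.0366 81.52546405792236
```

Call:
send_rows([
  {"dx":0.6,"dy":0,"dz":0,"roll":0,"claw":-1},
  {"dx":1.2,"dy":0,"dz":0,"roll":0,"claw":-1},
  {"dx":1.8,"dy":0,"dz":0,"roll":0,"claw":-1},
  {"dx":2.4,"dy":0,"dz":0,"roll":0,"claw":-1},
  {"dx":3.1,"dy":0.02,"dz":0,"roll":0,"claw":-1},
])

```text
clock: 25.02
tcp_pos: [0.6144, -0.1157, 0.0973]
orientation: [-0.0, -0.011, 1.0, 0.0]
wrist_force: [1.1, -0.3, -4.7]
finger_gap: 0.0369
grip_force: 81.5
```

Call:
send_rows([
  {"dx":0,"dy":0,"dz":0,"roll":0,"claw":-1},
  {"dx":0,"dy":0,"dz":-0.3,"roll":0,"claw":-1},
  {"dx":0,"dy":0,"dz":-0.6,"roll":0,"claw":-1},
  {"dx":0,"dy":0,"dz":-0.8,"roll":0,"claw":-1},
  {"dx":0,"dy":0,"dz":-0.92,"roll":0,"claw":-1},
])

```text
clock: 25.65
tcp_pos: [0.6139, -0.1154, 0.0737]
orientation: [-0.0, -0.011, 1.0, 0.0]
wrist_force: [-0.1, -0.1, -5.6]
finger_gap: 0.0369
grip_force: 81.6
```

Call:
send_rows([
  {"dx":0,"dy":0,"dz":-0.05,"roll":0,"claw":-1},
  {"dx":0,"dy":0,"dz":-0.1,"roll":0,"claw":-1},
  {"dx":0,"dy":0,"dz":-0.1,"roll":0,"claw":-1},
  {"dx":0,"dy":0,"dz":-0.1,"roll":0,"claw":-1},
  {"dx":0,"dy":0,"dz":-0.1,"roll":0,"claw":-1},
])

```text
clock: 26.28
tcp_pos: [0.6145, -0.1155, 0.0725]
orientation: [0.0, -0.011, 1.0, -0.0]
wrist_force: [-3.4, 0.3, 3.3]
finger_gap: 0.0372
grip_force: 82.2
```

Call:
send_rows([
  {"dx":0,"dy":0,"dz":0,"roll":0,"claw":0.2},
  {"dx":0,"dy":0,"dz":0,"roll":0,"claw":0.2},
  {"dx":0,"dy":0,"dz":0.4,"roll":0,"claw":0.2},
  {"dx":0,"dy":0,"dz":1.4,"roll":0,"claw":0.2},
  {"dx":0,"dy":0,"dz":3,"roll":0,"claw":0.2},
])

```text
clock: 26.9
tcp_pos: [0.6137, -0.1152, 0.1469]
orientation: [-0.001, -0.011, 1.0, 0.0]
wrist_force: [0.5, -0.2, 0.1]
finger_gap: 0.0514
grip_force: 0.0
```

Call:
send_rows([
  {"dx":0,"dy":0,"dz":2.2,"roll":0,"claw":0.4},
  {"dx":-1.2,"dy":-1.9,"dz":4.4,"roll":0,"claw":0.4},
  {"dx":-2.4,"dy":-3.9,"dz":4.4,"roll":0,"claw":0.4},
  {"dx":-3.7,"dy":-5.9,"dz":4.4,"roll":0,"claw":0.4},
  {"dx":-4.9,"dy":-7.8,"dz":4.4,"roll":0,"claw":0.4},
])

```text
clock: 27.52
tcp_pos: [0.4912, -0.3121, 0.2583]
orientation: [0.001, -0.011, 1.0, -0.001]
wrist_force: [0.5, -0.9, 0.0]
finger_gap: 0.0599
grip_force: 0.0
```

Call:
send_rows([
  {"dx":-0.5,"dy":-0.8,"dz":0,"roll":0,"claw":0.2},
  {"dx":-0.5,"dy":-0.8,"dz":0,"roll":0,"claw":0.2},
  {"dx":-0.5,"dy":-0.8,"dz":0,"roll":0,"claw":0.2},
  {"dx":-0.5,"dy":-0.8,"dz":0,"roll":0,"claw":0.2},
  {"dx":-0.5,"dy":-0.8,"dz":0,"roll":0,"claw":0.2},
])

```text
clock: 28.15
tcp_pos: [0.4801, -0.3295, 0.2569]
orientation: [0.0, -0.012, 1.0, 0.0]
wrist_force: [0.6, -0.4, -0.7]
finger_gap: 0.0512
grip_force: 0.0
```

```bash
python3 -c "
from h import *
st();c=snap('wrist','w8.png')
for n,p in dict(axis=(.478,-.331,.098),crank=(.469,-.288,.152),post=(.471,-.401,.096)).items(): print(n,proj(c,p,True).round(1))
d=snap('side','s5.png');im=cv2.convertScaleAbs(c['image'],alpha=2,beta=10)
tile(im,[(140,100,360)],'w8t.png',560,420);tile(d['image'],[(325,170,120)],'s5t.png',240,180)
a=np.zeros((420,240,3),np.uint8);a[:180]=cv2.imread('pics/s5t.png');cv2.imwrite('pics/j4.png',np.hstack([cv2.imread('pics/w8t.png'),a]))"
```

```text
28.15 [ 0.4801 -0.3295  0.2569] psi 91.3 q [-0.74  0.32  0.12  1.37  0.   -0.76] F [ 0.6 -0.4 -0.7] gap 0.0512 0.0
axis [319.9 218.3]
crank [382.3 223.3]
post [237.3 208.2]
```

View pics/j4.png

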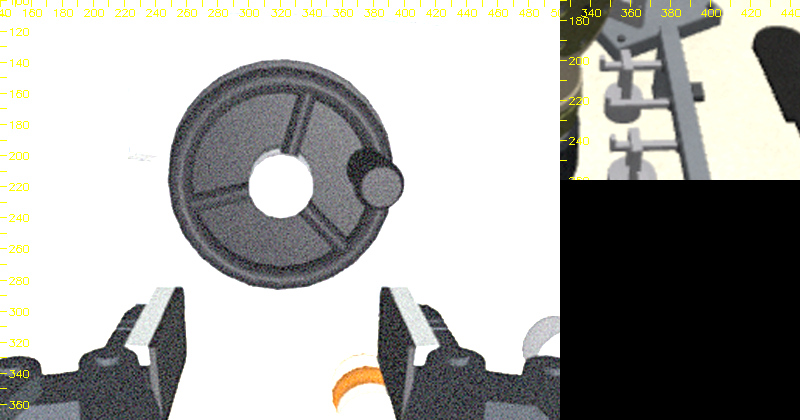

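```bash
python3 -c "
from h import *
c=load('w8')
print('crank',atz(c,384.9,220.2,.152,True).round(4),'rim',atz(c,320.6,212.5,.098,True).round(4),'hub',[atz(c,320.6,218.3,z,True).round(4) for z in(.1,.11)])
print('post',atz(c,230.6,199.6,.096,True).round(4))
g=cv2.cvtColor(c['image'],6);print(g[190:212:1,222:252:2])
"
```

```text
crank [ 0.4668 -0.2863  0.152 ] rim [ 0.4731 -0.3305  0.098 ] hub [array([ 0.4776, -0.3304,  0.1   ]), array([ 0.4755, -0.3305,  0.11  ])]
post [ 0.4637 -0.4067  0.096 ]
[[ 89 105 186 175 165 159 149 134 135 126 114 117 140 145 131]
 [107 114 193 179 184 185 178 178 173 167 160 114 138 143 108]
 [ 99 113 186 181 178 183 176 181 184 185 182 117 141 147  73]
 [100 109 182 177 180 176 180 177 178 181 177 114 143 143  43]
 [ 96 113 187 175 182 179 179 174 175 179 180 115 144 137  30]
 [103  99 187 177 185 180 180 175 176 180 177 116 141 139  38]
 [ 96 102 184 179 180 181 186 178 175 184 179 127 136 126  21]
 [ 96 111 186 176 177 179 179 177 182 185 182 128 142 123  21]
 [116 127 138  88 107 130 152 168 175 174 168 126 138 121  19]
 [123  95  86  81  78  77  80  88  99 122 135 129 143 116  18]
 [107  78  81  81  81  78  74  74  76  78  89 131 146 113   1]
 [ 81  77  83  75  79  79  74  79  76  85  94 134 141 111  15]
 [ 79  80  78  79  74  77  81  84  86 100  87 134 139 106  18]
 [145 134 108  89  76  74  80  75  91  94  98 132 144 109   9]
 [183 176 165 154 140 139 127  80  96  94  96 136 144 103  13]
 [186 184 183 177 168 177 175 103  92  96  94 137 143  84   7]
 [182 189 180 177 134 138 142 105  91  92  96 140 145  82  17]
 [175 184 183 174 142 149 132 114  96  89  85 138 143  81  11]
 [174 184 177 180 175 177 164 156 151 149 120 138 144  66  17]
 [177 186 183 180 176 177 180 174 180 180 150 140 143  55  15]
 [173 180 184 179 175 174 173 176 176 180 152 133 144  67  16]
 [168 180 180 173 172 170 177 170 176 176 140 141 146  67  24]]
```

```bash
python3 -c "
from h import *
c=load('w8')
g=cv2.cvtColor(c['image'],6);print(g[184:192,222:252:2])
for p in [(234,194.5),(227,194),(241,195.5)]: print('post',atz(c,*p,.096,True).round(4))
print('crank from side/top0',atz(load('side0'),303.5,318.5,.152).round(4))
x=(.477,-.3305)
for k in(.072,.08,.088):
  for a in(-90,-95,-100): print(k,a,proj(c,(x[0]+k*np.cos(np.radians(a)),x[1]+k*np.sin(np.radians(a)),.096),True).round(1))
"
```

```text
[[105  99 113 111 122 141 136 135 142 143 141 147 143 143 143]
 [ 95  98 116 112 131 139 137 142 142 145 137 146 140 147 144]
 [ 93 101 114 113 138 139 137 141 143 146 136 141 140 141 146]
 [ 86 102 110 108 132 136 140 139 146 143 138 138 143 143 137]
 [ 91 101 104  95 114 121 130 135 143 143 137 143 142 146 132]
 [ 85  96 141 125 132 116 109 103 107 114 129 140 141 142 133]
 [ 89 105 186 175 165 159 149 134 135 126 114 117 140 145 131]
 [107 114 193 179 184 185 178 178 173 167 160 114 138 143 108]]
post [ 0.4593 -0.4036  0.096 ]
post [ 0.4589 -0.4097  0.096 ]
post [ 0.4601 -0.3975  0.096 ]
crank from side/top0 [ 0.4688 -0.2883  0.152 ]
0.072 -90 [235.7 215.1]
0.072 -95 [235.9 207.9]
0.072 -100 [236.6 200.6]
0.08 -90 [226.7 215. ]
0.08 -95 [226.8 207. ]
0.08 -100 [227.6 198.9]
0.088 -90 [217.7 214.9]
0.088 -95 [217.8 206.1]
0.088 -100 [218.6 197.3]
```

```bash
python3 -c "
from h import *
c=load('w8');t=load('top0');s=load('side0')
f=lambda i:cv2.convertScaleAbs(i,alpha=.75)
tile(f(c['image']),[(200,170,90)],'a.png');tile(f(t['image']),[(425,237,50)],'b.png');tile(f(s['image']),[(280,355,60)],'c.png');tile(cv2.convertScaleAbs(c['image'],alpha=1.0),[(300,160,120)],'d.png')
r=lambda n:cv2.imread('pics/%s.png'%n)
cv2.imwrite('pics/j5.png',np.vstack([np.hstack([r('a'),r('b')]),np.hstack([r('c'),r('d')])]))"
```

```text
(no output)
```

View pics/j5.png

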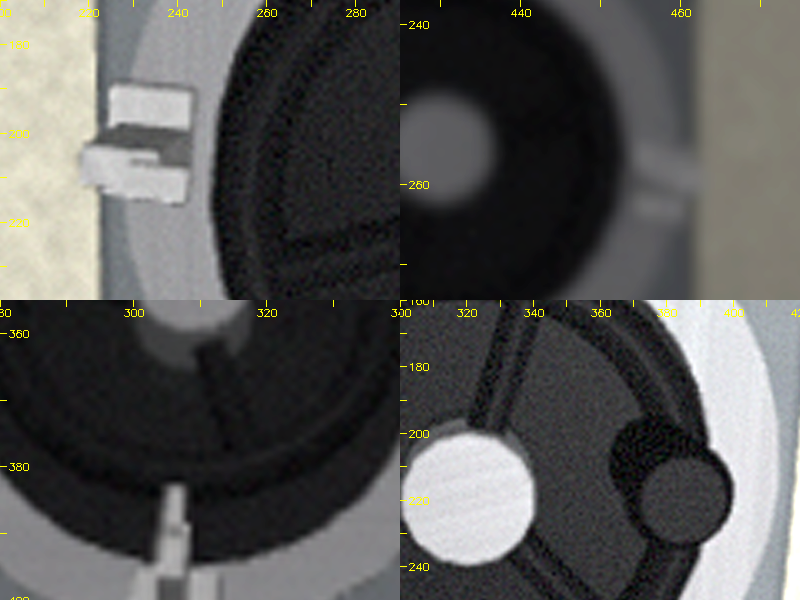

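Post top spans roughly (219,207)–(242,212) in the wrist image; its lower foot at (234,194) is what I first took for it. The index is therefore about −94.5° from the axis, and the crank is at 103°. I'm grasping the crank at (0.467, −0.286).

Call:
send_rows([
  {"dx":-0.53,"dy":1.73,"dz":0,"roll":0,"claw":0.2},
  {"dx":-0.53,"dy":1.73,"dz":-1,"roll":0,"claw":0.2},
  {"dx":-0.53,"dy":1.73,"dz":-2.4,"roll":0,"claw":0.2},
  {"dx":-0.53,"dy":1.73,"dz":-3.6,"roll":0,"claw":0.2},
  {"dx":-0.53,"dy":1.73,"dz":-4.6,"roll":0,"claw":0.2},
])

```text
clock: 28.88
tcp_pos: [0.4661, -0.2866, 0.1406]
orientation: [-0.0, -0.011, 1.0, 0.0]
wrist_force: [-0.2, -0.2, 0.5]
finger_gap: 0.0514
grip_force: 0.0
```

Call:
send_rows([
  {"dx":0,"dy":0,"dz":-0.6,"roll":0,"claw":0.2},
  {"dx":0,"dy":0,"dz":-1,"roll":0,"claw":0.2},
  {"dx":0,"dy":0,"dz":-1,"roll":0,"claw":-1},
  {"dx":0,"dy":0,"dz":-1,"roll":0,"claw":-1},
  {"dx":0,"dy":0,"dz":-1,"roll":0,"claw":-1},
], grip_force=40)

```text
clock: 29.5
tcp_pos: [0.4663, -0.2861, 0.1176]
orientation: [0.0, -0.011, 1.0, 0.001]
wrist_force: [-0.7, 4.9, 1.5]
finger_gap: 0.0216
grip_force: 39.1
```

```bash
python3 -c "
from h import *
st();p=get_state()['tcp_pos'];c=np.array([.477,-.3305]);r=p[:2]-c;print(np.hypot(*r),np.degrees(np.arctan2(r[1],r[0])))
q=(p[:2])
for a in range(90,-96,-12): 
    n=c+.046*np.array([np.cos(np.radians(a)),np.sin(np.radians(a))]);print(a,((n-q)/.025).round(2))"
```

```text
29.5 [ 0.4663 -0.2861  0.1176] psi 91.3 q [-0.7   0.32 -0.23  1.02  0.   -0.72] F [-0.7  4.9  1.5] gap 0.0216 39.14385359734297
0.045681007498671176 103.52658074835789
90 [0.43 0.06]
78 [0.81 0.02]
66 [ 1.18 -0.1 ]
54 [ 1.51 -0.29]
42 [ 1.79 -0.55]
30 [ 2.02 -0.86]
18 [ 2.18 -1.21]
6 [ 2.26 -1.58]
-6 [ 2.26 -1.97]
-18 [ 2.18 -2.35]
-30 [ 2.02 -2.7 ]
-42 [ 1.79 -3.01]
-54 [ 1.51 -3.27]
-66 [ 1.18 -3.46]
-78 [ 0.81 -3.58]
-90 [ 0.43 -3.62]
```

Call:
send_rows([
  {"dx":0.43,"dy":0.06,"dz":0,"roll":0,"claw":-1},
  {"dx":0.81,"dy":0.02,"dz":0,"roll":0,"claw":-1},
  {"dx":1.18,"dy":-0.1,"dz":0,"roll":0,"claw":-1},
  {"dx":1.51,"dy":-0.29,"dz":0,"roll":0,"claw":-1},
  {"dx":1.79,"dy":-0.55,"dz":0,"roll":0,"claw":-1},
])

```text
clock: 30.12
tcp_pos: [0.5122, -0.2992, 0.1176]
orientation: [0.001, -0.012, 1.0, 0.001]
wrist_force: [2.1, 5.9, 0.2]
finger_gap: 0.0218
grip_force: 39.2
```

```bash
python3 -c "
from h import *
st();p=get_state()['tcp_pos'];c=np.array([.477,-.3305]);r=p[:2]-c;print(np.hypot(*r),np.degrees(np.arctan2(r[1],r[0])))"
```

```text
30.12 [ 0.5122 -0.2992  0.1176] psi 91.3 q [-0.67  0.4  -0.11  1.06  0.   -0.69] F [2.1 5.9 0.2] gap 0.0218 39.16780756786466
0.04711854992139856 41.66804555939611
```

Call:
send_rows([
  {"dx":0.23,"dy":-0.31,"dz":0,"roll":0,"claw":-1},
  {"dx":0.39,"dy":-0.66,"dz":0,"roll":0,"claw":-1},
  {"dx":0.47,"dy":-1.03,"dz":0,"roll":0,"claw":-1},
  {"dx":0.47,"dy":-1.42,"dz":0,"roll":0,"claw":-1},
  {"dx":0.39,"dy":-1.8,"dz":0,"roll":0,"claw":-1},
])

```text
clock: 30.75
tcp_pos: [0.5215, -0.3468, 0.1176]
orientation: [0.001, -0.011, 1.0, -0.001]
wrist_force: [1.3, 2.8, 2.7]
finger_gap: 0.0218
grip_force: 39.4
```

Call:
send_rows([
  {"dx":-0.16,"dy":-0.35,"dz":0,"roll":0,"claw":-1},
  {"dx":-0.39,"dy":-0.66,"dz":0,"roll":0,"claw":-1},
  {"dx":-0.67,"dy":-0.92,"dz":0,"roll":0,"claw":-1},
  {"dx":-1.0,"dy":-1.11,"dz":0,"roll":0,"claw":-1},
  {"dx":-1.37,"dy":-1.23,"dz":0,"roll":0,"claw":-1},
])

```text
clock: 31.38
tcp_pos: [0.4856, -0.376, 0.1175]
orientation: [0.0, -0.011, 1.0, 0.001]
wrist_force: [2.2, 8.8, 8.5]
finger_gap: 0.0215
grip_force: 39.8
```

```bash
python3 -c "
from h import *
st();p=get_state()['tcp_pos'];c=np.array([.477,-.3305]);r=p[:2]-c;print(np.hypot(*r),np.degrees(np.arctan2(r[1],r[0])))
n=c+.046*np.array([np.cos(np.radians(-94.5)),np.sin(np.radians(-94.5))]);print(n,(n-p[:2])/.025)
c=load('w8');print('post',[atz(c,*q,.096,True).round(4) for q in((231,209),(242,212),(219,207))],'top',atz(load('top0'),458,257.7,.096).round(4))"
```

```text
31.38 [ 0.4856 -0.376   0.1175] psi 91.2 q [-0.79  0.44 -0.05  1.08  0.   -0.81] F [2.2 8.8 8.5] gap 0.0215 39.801789969205856
0.04632969423222419 -79.32464381709106
[ 0.47339088 -0.3763582 ] [-0.48765658 -0.01321405]
post [array([ 0.4717, -0.4065,  0.096 ]), array([ 0.4742, -0.397 ,  0.096 ]), array([ 0.4701, -0.4171,  0.096 ])] top [ 0.4755 -0.4044  0.096 ]
```

Call:
send_rows([
  {"dx":-0.15,"dy":-0.02,"dz":0,"roll":0,"claw":-1},
  {"dx":-0.3,"dy":-0.03,"dz":0,"roll":0,"claw":-1},
  {"dx":-0.47,"dy":-0.02,"dz":0,"roll":0,"claw":-1},
  {"dx":-0.47,"dy":-0.02,"dz":0,"roll":0,"claw":-1},
  {"dx":-0.47,"dy":-0.02,"dz":0,"roll":0,"claw":-1},
])

```text
clock: 32.0
tcp_pos: [0.4738, -0.3762, 0.1175]
orientation: [-0.0, -0.011, 1.0, 0.001]
wrist_force: [0.7, 6.5, 7.5]
finger_gap: 0.0215
grip_force: 39.7
```

Call:
send_rows([
  {"dx":0,"dy":0,"dz":0,"roll":0,"claw":0.2},
  {"dx":0,"dy":0,"dz":0,"roll":0,"claw":0.2},
  {"dx":0,"dy":0,"dz":0,"roll":0,"claw":0.2},
  {"dx":0,"dy":0,"dz":1.5,"roll":0,"claw":0.2},
  {"dx":0,"dy":0,"dz":3.5,"roll":0,"claw":0.2},
])

```text
clock: 32.62
tcp_pos: [0.4736, -0.3766, 0.2035]
orientation: [-0.002, -0.011, 1.0, 0.001]
wrist_force: [-0.3, -1.3, 0.1]
finger_gap: 0.0512
grip_force: 0.0
```

Call:
send_rows([
  {"dx":0,"dy":0,"dz":2,"roll":0,"claw":0.2},
  {"dx":0,"dy":0,"dz":2,"roll":0,"claw":0.2},
  {"dx":0,"dy":0,"dz":2,"roll":0,"claw":0.2},
  {"dx":0,"dy":0,"dz":2,"roll":0,"claw":0.2},
  {"dx":0,"dy":0,"dz":2,"roll":0,"claw":0.2},
])

```text
clock: 33.25
tcp_pos: [0.4742, -0.3767, 0.2528]
orientation: [-0.001, -0.011, 1.0, 0.001]
wrist_force: [0.2, 0.2, 0.3]
finger_gap: 0.0513
grip_force: 0.0
```

```bash
python3 -c "
from h import *
st()
for n,z in(('wrist',.152),('side',.152)):
    c=snap(n,n+'9.png');f=n=='wrist';g=cv2.cvtColor(c['image'],6)
    for p in((.4741,-.3764,.152),(.472,-.4065,.096)): print(n,proj(c,p,f).round(1))
c=load('wrist9');g=cv2.cvtColor(c['image'],6);p=proj(c,(.4741,-.3764,.152),True).astype(int)
print(g[p[1]-36:p[1]+37:4,p[0]-44:p[0]+45:4])
"
```

```text
33.25 [ 0.4742 -0.3767  0.2528] psi 91.2 q [-0.8   0.37  0.18  1.38  0.   -0.83] F [0.2 0.2 0.3] gap 0.0513 0.0
wrist [321.9 239.2]
wrist [285.3 218.4]
side [307.4 359.6]
side [306.9 390.4]
[[176 182 181 176 159 145  35  22  13  31  28  25  40  39  38  27  35  31
   39  35  35  16  29]
 [ 74  80  90 128 132 149  31  23   5  24  25  29  38  35  32  44  38  33
   41  37  38  34  24]
 [ 77  80  75  77 124 137  33  23  23  30  20  13  24  34  39  32  35  42
   37  43  35  62  39]
 [181 185 149 161 133 120  35  19  25   7   8  14   0  15  43  31  38  39
   38  33  54  63 112]
 [176 177 175 179 177 183  30  16  23   5   9   3  20  13  15  36  46  38
   37  24  62 110 154]
 [144 141 170 179 155 170  27  22  25   3  18  18  15  14   7  36  31  34
   34  25  58 150 149]
 [140 141 143 146 142 134  30  27  11  19  35  28  27  14  18  39  35  40
   32  31  78 148 151]
 [130 139 142 145 144 141  35  21   1  33  34  41  25  42  24  24  33  33
   32  33  73 144 142]
 [113 140 141 142 142 144  14   1  16  37  36  30  31  35  31   7  39  37
   32  37  46 144 146]
 [109 143 138 143 139 141  56   0  30
[... 233 characters left out ...]
 31  16  26  29   8]
 [107 113 141 143 141 136 139 128  18  13  30  28  24  20  32  28  32  33
   16  14  34  23  31]
 [106 109 141 143 141 137 140 142  21  28  33   6  17  33  27  35  34  23
    6  28  25  36  34]
 [110 109 113 140 139 139 135 142 139  15  22  30  27  25  28  40  28   2
   25  28  35  36  33]
 [110 111 112 133 134 136 133 139 142  64  21  32  27  25  14  29  19  26
   34  32  35  23  25]
 [111 109 109 105 136 135 133 140 134 145  12  25  44  28  22   9  20  39
   18  32  27  32  30]
 [110 105 107 109 110 135 136 139 136 139 138  15  22  39  18  21  30  24
   38  34  27  39  29]
 [108 108 105 111 109 119 135 142 136 139 137 129  21  19  37  23  25  22
   17  32  30  28  29]]
```

Crank released at (0.474, −0.376), in line with the post (predicted pixel matches bright top). Now I'm returning to the lever.

Call:
send_rows([
  {"dx":0.2,"dy":2,"dz":0,"roll":0.3,"claw":0.3},
  {"dx":0.4,"dy":4,"dz":0,"roll":0.6,"claw":0.3},
  {"dx":0.6,"dy":6,"dz":0,"roll":0.9,"claw":0.3},
  {"dx":0.8,"dy":8,"dz":0,"roll":1.2,"claw":0.3},
  {"dx":1.0,"dy":10,"dz":0,"roll":1.5,"claw":0.3},
])

```text
clock: 33.98
tcp_pos: [0.4996, -0.1256, 0.2542]
orientation: [-0.0, -0.116, 0.993, 0.0]
wrist_force: [-0.2, -0.3, 0.3]
finger_gap: 0.0554
grip_force: 0.0
```

Call:
send_rows([
  {"dx":0.2,"dy":2,"dz":0,"roll":0.3,"claw":0.3},
  {"dx":0.4,"dy":4,"dz":0,"roll":0.6,"claw":0.3},
  {"dx":0.6,"dy":6,"dz":0,"roll":0.9,"claw":0.3},
  {"dx":0.8,"dy":8,"dz":0,"roll":1.2,"claw":0.3},
  {"dx":1.0,"dy":10,"dz":0,"roll":1.5,"claw":0.3},
])

```text
clock: 34.6
tcp_pos: [0.5246, 0.1244, 0.2542]
orientation: [0.0, -0.219, 0.976, -0.0]
wrist_force: [1.0, -0.2, -0.9]
finger_gap: 0.0554
grip_force: 0.0
```

Call:
send_rows([
  {"dx":0.3,"dy":2,"dz":0,"roll":0.22,"claw":0.3},
  {"dx":0.6,"dy":4,"dz":0,"roll":0.22,"claw":0.3},
  {"dx":0.9,"dy":6.2,"dz":0,"roll":0.22,"claw":0.3},
  {"dx":0.9,"dy":6.2,"dz":0,"roll":0.22,"claw":0.3},
  {"dx":0.9,"dy":6.2,"dz":0,"roll":0.22,"claw":0.3},
])

```text
clock: 35.22
tcp_pos: [0.5468, 0.2777, 0.2537]
orientation: [-0.001, -0.234, 0.972, -0.0]
wrist_force: [-0.4, -0.7, -0.2]
finger_gap: 0.0556
grip_force: 0.0
```

```bash
python3 -c "
from h import *
st()
c=snap('side','s10.png');im=c['image'];w=snap('wrist','w10.png');print('knob pred',proj(w,(.545,.279,.13),True))
g=cv2.cvtColor(im,6);g0=cv2.cvtColor(load('side0')['image'],6)
P={4:(.614,.0943),2:(.6135,-.0456),1:(.6145,-.1155)}
for k,p in P.items(): print(k,[(proj(c,(*p,z)).round(0).tolist()) for z in(.114,.022)])
def patch(p): u,v=proj(c,(*p,.06));return u,v,cv2.getRectSubPix(im,(44,56),(u,v))
for a,b in((4,1),(2,1),(4,2)):
    u,v,T=patch(P[a]);u1,v1,_=patch(P[b]);S=cv2.getRectSubPix(im,(60,72),(u1,v1));r=cv2.minMaxLoc(cv2.matchTemplate(S,T,cv2.TM_CCOEFF_NORMED));print(a,b,r[1],r[3],'exp 8,8')
for k,p in(('a0',(.432,.172)),('b0',(.427,-.046)),('c0',(.427,-.173))):
    u,v=proj(c,(*p,.016)).astype(int);print(k,'old spot std',g[v-5:v+6,u-8:u+9].std().round(1),g0[v-5:v+6,u-8:u+9].std().round(1),g[v-5:v+6,u-8:u+9].mean().round(0),g0[v-5:v+6,u-8:u+9].mean().round(0))
d=load('side0')
wk=cv2.cvtColor(w['image'],6);ys,xs=np.nonzero(wk[200:300,260:400]<50);print('dark centroid',xs.mean()+260,ys.mean()+200,len(xs))
"
```

```text
35.23 [0.5468 0.2777 0.2537] psi 117.0 q [ 0.34  0.39  0.21  1.39 -0.   -0.13] F [-0.4 -0.7 -0.2] gap 0.0556 0.0
knob pred [325.26267156 230.09404842]
4 [[358.0, 199.0], [356.0, 225.0]]
2 [[364.0, 239.0], [361.0, 265.0]]
1 [[368.0, 262.0], [365.0, 288.0]]
4 1 0.44986066222190857 (6, 10) exp 8,8
2 1 0.5743259787559509 (8, 8) exp 8,8
4 2 0.3332018554210663 (4, 0) exp 8,8
a0 old spot std 1.9 27.0 155.0 85.0
b0 old spot std 2.1 21.7 155.0 100.0
c0 old spot std 2.7 26.3 157.0 95.0
dark centroid 331.9994301994302 240.68603988603988 1755
```

```bash
python3 -c "
from h import *
a=load('side0')['image'].astype(int);b=load('s10')['image'].astype(int)
m=(abs(a-b).max(2)>25).astype(np.uint8)
for n,(u,v) in {'h4':(358,199),'h2':(364,239),'h1':(368,262)}.items():
    print(n);s=m[v-3:v+36:3,u-26:u+26:2];print('\n'.join(''.join('.#'[x] for x in r) for r in s))
t=load('top0')
"
```

```text
h4
............###...........
............##............
............#.............
............#.#...........
...........####...........
..........#####...........
.........########.........
.........#########........
..........................
..........................
........#########.........
........#########.........
..........................
h2
...........###............
...........###............
...........#..............
..........................
.........######...........
.......#########..........
......############........
......############........
.....###.#########........
.....###.....#............
.....###......##..........
......###########.........
.......##########.........
h1
...#############..........
...###.#########..........
...###....................
....##..##.#..............
.....##########...........
.......#########..........
.......##########.........
......###########.........
......############........
......###########.........
......###########.........
.......#########..........
.........#####............
```

```bash
python3 -c "
from h import *
np.set_printoptions(linewidth=250)
for f in('side0','s10'):
    g=cv2.cvtColor(load(f)['image'],6);print(f);print(g[252:304:2,340:392:2])
"
```

```text
side0
[[164 163 165 165 165 161 162 162 160 162 159 165 167 162 166 163 162 157 157 161 164 166 162  42  58  95]
 [168 162 165 164 167 166 163 164 161 160 159 162 168 162 164 161 161 154 158 162 162 160 161  83  51  94]
 [165 163 163 163 165 169 165 163 162 165 166 162 164 161 163 162 159 162 165 164 161 161 161 111  48  91]
 [160 160 165 162 163 164 165 163 158 162 163 164 162 164 161 161 160 164 163 163 161 165 160 144  41  85]
 [161 167 166 164 164 164 156 127 156 161 162 163 162 162 161 161 160 162 163 163 158 159 161 150  41  76]
 [164 163 162 166 160 158 150 119 147 164 163 162 161 154 153 153 154 155 147 144 146 145 136 122  50  60]
 [164 163 163 164 162 162 146  58  99 120 118 119 120 118 120 118 119 120 120 119 118 118 118 117  40  52]
 [164 163 165 168 164 162 144  58  84  96  98  92  84  85  85  82  75  76  75  74  69  70  68  70  41  46]
 [167 167 164 168 160 164 147  59  65  83  80  78  86 104 105 104 101 128 128 131 128 152 149 136  26  37]
 [163 165 166 165 162 160 159 164 166 164 160 163 164 164 161 163 162 161 164 165 160 159 165 163 150  38]
 [164 160 164 162 159 15
[... 3775 characters left out ...]
  54  53  54  53  50 100 154 156 153 151 150 150 154  75]
 [155 154 155 154 158 153 152 152  88  55  54  53  52  54  55  55  60 145 152 154 152 147 147 151 147  45]
 [153 155 155 161 155 158 156 158 150 106  53  52  54  54  53  66 145 152 151 152 149 151 152 155 145  39]
 [161 159 152 159 156 153 157 158 151 155 150 144 118 140 144 155 156 154 155 150 148 147 148 148 132  37]
 [158 155 154 155 152 151 154 156 158 157 153 153 153 153 157 152 155 151 145 149 153 153 152 151 136  40]
 [154 156 153 156 154 158 158 156 153 154 155 155 152 151 148 151 153 149 149 151 149 150 149 150 109  38]
 [154 156 152 155 151 156 150 153 149 154 158 152 152 153 152 152 150 151 151 151 150 152 150 139  47  39]]
```

All three weights hang in place (the extra pixels at hook 1 are weight b's cylinder behind it). Moving the lever to run.

Call:
send_rows([
  {"dx":-0.06,"dy":0.05,"dz":-1.2,"roll":0,"claw":0.3},
  {"dx":-0.06,"dy":0.05,"dz":-2.6,"roll":0,"claw":0.3},
  {"dx":-0.06,"dy":0.05,"dz":-4,"roll":0,"claw":0.3},
  {"dx":-0.06,"dy":0.05,"dz":-5.2,"roll":0,"claw":0.3},
  {"dx":-0.06,"dy":0.05,"dz":-6,"roll":0,"claw":0.3},
])

```text
clock: 35.95
tcp_pos: [0.5452, 0.277, 0.1031]
orientation: [-0.001, -0.232, 0.973, -0.0]
wrist_force: [0.1, 0.3, 0.7]
finger_gap: 0.0557
grip_force: 0.0
```

Call:
send_rows([
  {"dx":0,"dy":0,"dz":-0.35,"roll":0,"claw":0.3},
  {"dx":0,"dy":0,"dz":-0.35,"roll":0,"claw":0.3},
  {"dx":0,"dy":0,"dz":-0.35,"roll":0,"claw":-1},
  {"dx":0,"dy":0,"dz":-0.35,"roll":0,"claw":-1},
  {"dx":0,"dy":0,"dz":-0.35,"roll":0,"claw":-1},
], grip_force=60)

```text
clock: 36.58
tcp_pos: [0.5463, 0.2793, 0.097]
orientation: [0.001, -0.234, 0.972, 0.0]
wrist_force: [-1.7, -0.9, 6.1]
finger_gap: 0.0242
grip_force: 58.5
```

Call:
send_rows([
  {"dx":0,"dy":0,"dz":0,"roll":0,"claw":-1},
  {"dx":0,"dy":0,"dz":0.35,"roll":0,"claw":-1},
  {"dx":0,"dy":0,"dz":0.7,"roll":0,"claw":-1},
  {"dx":0,"dy":0,"dz":1.08,"roll":0,"claw":-1},
  {"dx":0,"dy":0,"dz":1.08,"roll":0,"claw":-1},
])

```text
clock: 37.2
tcp_pos: [0.5463, 0.2794, 0.1236]
orientation: [0.001, -0.234, 0.972, 0.0]
wrist_force: [3.1, 1.9, -2.9]
finger_gap: 0.0243
grip_force: 59.0
```

```bash
python3 -c "
from h import *
st();p=get_state()['tcp_pos'][:2];c=np.array([.689,.3516]);r=p-c;R=np.hypot(*r);a0=np.degrees(np.arctan2(r[1],r[0]))%360;print(R,a0)
for k in range(1,6): a=np.radians(a0+(178.1-a0)*k/4);n=c+R*np.array([np.cos(a),np.sin(a)]);print(k,((n-p)/.025).round(2),round((178.1-a0)*k/4/8,2))"
```

```text
37.2 [0.5463 0.2794 0.1236] psi 117.0 q [ 0.34  0.43 -0.04  1.09  0.   -0.13] F [ 3.1  1.9 -2.9] gap 0.0243 58.989552293205634
0.15992168635837356 206.84989398681157
1 [-0.32  0.74] -0.9
2 [-0.54  1.51] -1.8
3 [-0.66  2.3 ] -2.7
4 [-0.69  3.1 ] -3.59
5 [-0.61  3.9 ] -4.49
```

Call:
send_rows([
  {"dx":-0.32,"dy":0.74,"dz":0,"roll":-0.9,"claw":-1},
  {"dx":-0.54,"dy":1.51,"dz":0,"roll":-1.8,"claw":-1},
  {"dx":-0.66,"dy":2.3,"dz":0,"roll":-2.7,"claw":-1},
  {"dx":-0.69,"dy":3.1,"dz":0,"roll":-3.59,"claw":-1},
  {"dx":-0.69,"dy":3.1,"dz":0,"roll":-3.59,"claw":-1},
])

```text
clock: 37.83
tcp_pos: [0.528, 0.3574, 0.122]
orientation: [-0.0, 0.014, 1.0, -0.0]
wrist_force: [1.9, 0.8, -4.0]
finger_gap: 0.0243
grip_force: 59.1
```

Call:
send_rows([
  {"dx":0,"dy":0,"dz":0,"roll":0,"claw":-1},
  {"dx":0,"dy":0,"dz":0,"roll":0,"claw":-1},
  {"dx":0,"dy":0,"dz":-0.3,"roll":0,"claw":-1},
  {"dx":0,"dy":0,"dz":-0.6,"roll":0,"claw":-1},
  {"dx":0,"dy":0,"dz":-0.6,"roll":0,"claw":-1},
])

```text
clock: 38.45
tcp_pos: [0.528, 0.3561, 0.1064]
orientation: [-0.001, 0.015, 1.0, -0.0]
wrist_force: [1.3, 1.6, -3.8]
finger_gap: 0.0244
grip_force: 59.1
```

```bash
python3 -c "
from h import *
st()"
```

```text
38.45 [0.528  0.3561 0.1064] psi 88.3 q [ 0.47  0.49  0.    1.08 -0.    0.5 ] F [ 1.3  1.6 -3.8] gap 0.0244 59.11141570773907
```

Call:
send_rows([
  {"dx":0,"dy":0,"dz":-0.2,"roll":0,"claw":-1},
  {"dx":0,"dy":0,"dz":-0.4,"roll":0,"claw":-1},
  {"dx":0,"dy":0,"dz":-0.44,"roll":0,"claw":-1},
  {"dx":0,"dy":0,"dz":-0.44,"roll":0,"claw":-1},
  {"dx":0,"dy":0,"dz":-0.44,"roll":0,"claw":-1},
])

```text
clock: 39.08
tcp_pos: [0.5281, 0.3567, 0.0972]
orientation: [-0.0, 0.015, 1.0, 0.0]
wrist_force: [-4.2, 1.4, 5.3]
finger_gap: 0.0242
grip_force: 59.6
```

Call:
send_rows([
  {"dx":0,"dy":0,"dz":0,"roll":0,"claw":0.3},
  {"dx":0,"dy":0,"dz":0,"roll":0,"claw":0.3},
  {"dx":0,"dy":0,"dz":0,"roll":0,"claw":0.3},
  {"dx":0,"dy":0,"dz":0,"roll":0,"claw":0.3},
  {"dx":0,"dy":0,"dz":0,"roll":0,"claw":0.3},
])

```text
clock: 39.7
tcp_pos: [0.5285, 0.3565, 0.0965]
orientation: [0.0, 0.015, 1.0, -0.0]
wrist_force: [-0.6, 0.4, 0.1]
finger_gap: 0.0554
grip_force: 0.0
```

Call:
send_rows([
  {"dx":0,"dy":0,"dz":1,"roll":0,"claw":0.3},
  {"dx":0,"dy":0,"dz":2.5,"roll":0,"claw":0.3},
  {"dx":0,"dy":0,"dz":4.5,"roll":0,"claw":0.3},
  {"dx":0,"dy":0,"dz":6,"roll":0,"claw":0.3},
  {"dx":0,"dy":0,"dz":6,"roll":0,"claw":0.3},
])

```text
clock: 40.33
tcp_pos: [0.5302, 0.3574, 0.2507]
orientation: [0.003, 0.015, 1.0, 0.002]
wrist_force: [0.6, 0.4, 0.0]
finger_gap: 0.0556
grip_force: 0.0
```

```bash
python3 -c "
from h import *
st();c=snap('side','s11.png');w=snap('wrist','w11.png')
b=load('s10')['image'].astype(int);a=c['image'].astype(int);m=(abs(a-b).max(2)>25);
for n,(u,v) in {'h4':(358,199),'h2':(364,239),'h1':(368,262)}.items(): print(n,m[v-3:v+36,u-20:u+15].sum())
s0=cv2.cvtColor(load('side0')['image'],6)
print('crank region diff',m[330:400,270:345].sum())
g=cv2.cvtColor(w['image'],6)
for p in((.529,.357,.130),(.529,.357,.166)): print(proj(w,p,True).round(1))
T=cv2.cvtColor(load('w10')['image'],6);pt=proj(load('w10'),(.5455,.279,.13),True);t=cv2.getRectSubPix(T,(44,44),tuple(map(float,pt)));S=g[150:330,240:400];r=cv2.minMaxLoc(cv2.matchTemplate(S,t,cv2.TM_CCOEFF_NORMED));q=(r[3][0]+240+21.5,r[3][1]+150+21.5);print(r[1],q,[atz(w,*q,z,True).round(4) for z in(.13,.166)])
"
```

```text
40.33 [0.5302 0.3574 0.2507] psi 88.3 q [0.47 0.43 0.27 1.4  0.   0.5 ] F [0.6 0.4 0. ] gap 0.0556 0.0
h4 0
h2 0
h1 0
crank region diff 0
[321.4 231.8]
[321.5 245.8]
0.8478105068206787 (321.5, 228.5) [array([0.5265, 0.3571, 0.13  ]), array([0.5178, 0.3573, 0.166 ])]
```

```bash
python3 -c "
from workcell import hand_in
print(hand_in())"
```

```text
the job is handed in; nothing more can be done
None
```

I handed the job in at about 40 s. The lever is seated in the run notch, all three weights hang on hooks 4, 2 and 1, the crank stands at the index post, and nothing touched the jar or the screwdriver; my final checks agreed, but the hand-in gave no verdict.

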